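# Unload the burn-in tester

### The arm

A 6-joint arm with a two-finger parallel gripper is mounted at the origin on the work surface. World frame = base frame: x ahead of the robot, y to its left, z up, the work surface at z = 0. Lengths are in m, angles in degrees, forces in N, time in s.
With the tool pointing down it reaches from about 0.4 to 0.825 m from the base axis. Payload 7 kg.
Tool frame: the origin (TCP) lies between the finger pads; the fingertips stand 19 mm ahead of it and the grasp point (between the pads) is the TCP; z points along the fingers, y is the line along which they close (so a half turn about z gives the same grasp; the last joint's range is limited). The gripper opens to 88 mm and grips with 3 to 60 N. Pads are 19 mm wide; open, the fingers measure 130 mm over their backs; the gripper's body (78 mm by 193 mm) begins 47 mm behind the grasp point.
Start: joints at [81.824, 20.546, 0.682, 0, -70.136, -16.507], TCP at [0.282, 0.613, 0.246] pointing down, gripper open.
Joint ranges: [-176.03, 176.03], [-82.01, 121.73], [-58.28, 71.71], [-173.87, 95.51], [-174.79, -0.11], [-173.66, 173.66]. Speed limits (degrees/s): [136.94, 136.94, 172.46, 180, 180, 180].

### API

Orientations are given as [roll, pitch, yaw] about the fixed x, y, z axes, in that order (R = Rz(yaw) Ry(pitch) Rx(roll)).
In Python, from plant import get_obs, snapshot, close_job, spot_in, spot_point gives the robot as it stands.
- The arm moves only by the tool play_rows, never from a script. Its argument "plan" is a list of rows, each a list of 6 numbers: the shift along the tool's x, y, z in cm, then the turn, a rotation vector about the tool's x, y, z in degrees. A call has 1 to 20 rows; each row shifts and turns the commanded pose from where the row before left it, along the tool's axes as they then stand; what a row does not reach is not made up. A row lasts 1/12 s, in which the tool goes at most 41.7 mm and 7.16 degrees, less where a joint would pass 70% of its speed; a pose out of reach is approached as far as the arm can. A call is refused whole if a number of a shift passes 4.17 or a number of a turn 7.16, either way. A call with a gripper value outside its range is refused whole. "grip" is the finger opening in cm, from 0 to 8.76, set as the call begins (left out, the last holds). The fingers move at their own pace and stop on an object; the grip force is fixed at half the most. Time passes only in rows, so rows that do not move let the fingers close. It gives the time, the measured TCP pose, the force, the opening and the grip force at its end, in the units of the state.
- get_obs(): the state, without advancing time (a new reading comes with each control period).
- snapshot(name): name is "side" or "top"; returns a dict with "frame" (420x560x3 uint8, red, green, blue), "fx", "fy", "cx", "cy" (pixels), "position" and "attitude" of the camera in the world. Camera axes: x right, y down, z forward; pixel columns grow to the right and rows downward; lengths in m; the calibration is good to about 2 mm. A picture is of the moment at which its call begins. There is no depth.
- close_job(): hands the job in; it is judged then, once.
Trained networks look in the newest picture that a camera, given by its name, has taken for a name from the list of things; names that differ only in an ending like _2 or _b are one class to them, and where a whole thing is asked for, a point or a joint stands for the part that bears it (a point fixed in the world has none). Each returns a list of dicts, best first, with "score" (0 to 1); they miss things now and then, are a little off and sometimes report something else, mostly with a low value. They report only what shows in the picture. A call takes as long as a camera call. They do not tell look-alikes from the thing itself.
- spot_in(camera, thing): "position" ([x, y, z] in m, in world coordinates, good to about 4 mm: the middle of the surface that is visible of it).
- spot_point(camera, thing): "position" ([x, y, z] in m, in world coordinates, good to about 4 mm: a listed point, or the origin of a listed thing).
The state is a dict: "clock": time; "joint_pos": joint angles; "qvel": joint speeds; "tau": joint torques, N m; "tool_pos": TCP position; "orientation": TCP orientation; "force": force on the tool from outside, world axes, zero at the start; "moment": the same for the moment, N m; "opening": finger opening in m; "gripper_force": force on a finger pad.
Only numpy, scipy, OpenCV 4.12 (cv2) and the standard library are available. Lean on these libraries where they do the work, as an engineer would, in place of code of your own. Each camera call takes 0.05 s, during which the arm holds its last target. There are 200 camera calls.

### The job

The burn-in run is over, so unload the tester: slide the yellow-knobbed keeper fully aside, draw both relay cartridges out sideways from under the tester's fixed roof and lay each one, turned the right way round, fully down in a cutout of the blue storage tray, and slide the keeper fully shut again. Also move every finished module from the catch tray into the grey tote, and leave the other things on the bench where they are.

Things in the scene. Friction and masses are not known exactly. Their poses are not given: they have to be found in the camera images.
- tester: white burn-in tester, fixed, 230 mm wide; origin on the table under the middle of its front opening plane; x axis into the machine. Two side openings (bays 50 mm wide, 32 mm high, at y = -55 and +55 mm) face its -x. A steel floor, top at 12 mm, carries the cartridges and reaches 58 mm out in front of the openings. From x = 75 mm the housing is 90 mm high
- roof (a point): middle of the front edge of the tester's fixed roof, on its top: roof from 44 to 58 mm above the table, from tester x = 0 inwards. It covers the inner half of each cartridge, which can come out only straight along the tester's -x
- keeper (a joint): keeper: dark bar across the tester's front at tester x = -66 mm, with two yellow stop tabs (top 34 mm above the table). 0 = closed, tabs block both cartridges; slides along the tester's -y to 0.04 m, where the tabs stand beside the cartridges; about 2 N friction, stays where left; starts at 0 to 0.004 m
- keeper_knob (a point): middle of the keeper's yellow knob, 16 mm (tester x) by 22 mm (tester y) by 35 mm high, 57.5 mm above the table, at the +y end of the bar, on a thin stem; moves with the keeper
- cart1: relay cartridge, starts in the tester's -y bay, x axis along the tester's. Metal block 110 (x) by 44 (y) by 26 mm high, origin centre of its underside, z up. Green lug, same height, out 18 mm on the +y side (y 22 to 40, x -55 to -20 mm): the outline fits one way only. On top an upright orange rib: 35 mm along x (centre x = -32.5), 14 mm thick in y, 26 to 56 mm high. 0.13 to 0.25 kg; both alike
- cart1_grip (a point): point in that cartridge's orange rib, at x = -32.5, y = 0, z = 43 mm of the cartridge
- cart2: relay cartridge, starts in the tester's +y bay, x axis along the tester's. Metal block 110 (x) by 44 (y) by 26 mm high, origin centre of its underside, z up. Green lug, same height, out 18 mm on the +y side (y 22 to 40, x -55 to -20 mm): the outline fits one way only. On top an upright orange rib: 35 mm along x (centre x = -32.5), 14 mm thick in y, 26 to 56 mm high. 0.13 to 0.25 kg; both alike
- cart2_grip (a point): point in that cartridge's orange rib, at x = -32.5, y = 0, z = 43 mm of the cartridge
- store: blue storage tray, fixed, 154 (x) by 128 (y) by 22 mm high, origin centre of underside, with two cutouts 16 mm deep (white floor 6 mm above the table), each the outline of a cartridge with 3 mm play all round. It may stand on either side of the tote
- pocket1 (a point): on the floor of cutout 1 (tray x = -28 mm) where the origin of a seated cartridge comes; there the cartridge's x axis lies along the tray's +y (rib end towards tray -y, lug towards tray -x). Either cartridge may go in either cutout
- pocket2 (a point): on the floor of cutout 2 (tray x = +28 mm) where the origin of a seated cartridge comes; there the cartridge's x axis lies along the tray's -y (rib end towards tray +y, lug towards tray +x)
- catch: steel catch tray beside the tester, fixed, 170 (x) by 210 (y) by 14 mm high, walls and floor 4 mm, origin centre of underside; the finished modules lie in it
- tote: grey open tote, fixed, 160 (x) by 190 (y) by 50 mm high, walls and floor 5 mm, origin centre of underside; empty at the start
- module1: finished power module, black block 62 (x) by 36 (y) by 30 mm high with a brass top plate, origin centre of its underside, z up; 0.08 to 0.17 kg; starts in the catch tray, may be absent
- module2: finished power module, black block 62 (x) by 36 (y) by 30 mm high with a brass top plate, origin centre of its underside, z up; 0.08 to 0.17 kg; starts in the catch tray, may be absent
- module3: finished power module, black block 62 (x) by 36 (y) by 30 mm high with a brass top plate, origin centre of its underside, z up; 0.08 to 0.17 kg; starts in the catch tray, may be absent
- module4: finished power module, black block 62 (x) by 36 (y) by 30 mm high with a brass top plate, origin centre of its underside, z up; 0.08 to 0.17 kg; starts in the catch tray, may be absent
- spool_red: bystander: wire spool, 60 mm across, 40 mm high, white with red, origin centre of underside
- spool_yellow: bystander: wire spool, 60 mm across, 40 mm high, white with yellow, origin centre of underside
- screwdriver: bystander: screwdriver 180 mm long lying on the table
- flux: bystander: bottle 50 mm across, 110 mm high
- jar: bystander: jar 56 mm across, 60 mm high
- meter: bystander: yellow hand meter 150 by 75 by 35 mm
Not all that is in view belongs to the job. What is shaped like the cart1 but pink, red or turquoise is not meant.

How it is judged:
By the outcome, as a careful person would: the job done as asked, in the order asked, and still so for the second after the job is handed in, with the robot touching nothing.
Of module1, module2, module3, module4 only 2 to 4 are there at a start; the rules pass over those that are not, and their reading is None.
At some moment in a run one of module1, module2, module3, module4 may be knocked a few centimetres aside while the robot is not near it.
Once in a run the grip may slacken for a moment while it holds something.
It also fails if it takes over 208 s, if anything falls off the work surface, if the arm or the gripper's body presses on something with over 40 N, if the wrist force passes 120 N, or if a joint passes its speed limit or range.

## Working session

There is one attempt and no reset: what is moved stays moved. The work goes in short steps, Python scripts to look and compute and a tool call to move; the robot and the scene stay as the last step left them, time stands still between calls to the robot, and variables do not carry over. Pictures are saved under pics/ and viewed, at most 14 in all, crops included, and the job is handed in when it is done.

Besides the shell and the picture viewer there is one more tool, called after "Request:" as a command line: name --pt "numbers of a row" for each row, then --argument value for the rest. play_rows: Moves the arm, as the interface text tells. Its arguments: {"type":"object","properties":{"plan":{"type":"array","items":{"type":"array","items":{"type":"number"}}},"grip":{"type":"number"}},"required":["plan"]}

```bash
ls; mkdir -p pics; python3 - <<'E'
from plant import *
import cv2
o=get_obs();print(o['clock'],o['tool_pos'],o['orientation'],o['opening'])
for c in('top','side'):
    s=snapshot(c);print(c,s['fx'],s['cx'],s['cy'],s['position'],s['attitude'])
    cv2.imwrite(f'pics/{c}0.png',s['frame'][:,:,::-1])
    for n in ['roof','keeper_knob','cart1_grip','cart1','pocket1','pocket2','store','catch','tote','module1','tester']:
        try:print(n,[([round(float(v),3) for v in d['position']],round(d['score'],2)) for d in spot_point(c,n)])
        except Exception as e:print(n,e)
E
```

```text
pics
0.0 [0.28170527 0.6129153  0.24465283] [ 1.79908799e+02 -7.05016716e-03 -2.46898466e+01] 0.08747238054255696
top 380.64059141804404 281.33776335205073 210.49492240653456 [2.61726238e-01 3.67738475e-04 1.23281579e+00] [-167.24134987    0.33384116  -94.20687524]
roof [([0.649, 0.195, 0.058], 0.87)]
keeper_knob [([0.572, 0.357, 0.056], 0.63), ([0.451, -0.042, 0.004], 0.41)]
cart1_grip [([0.617, 0.14, 0.051], 0.86), ([0.213, 0.321, 0.041], 0.85), ([0.864, -0.048, 0.046], 0.84), ([0.672, 0.483, 0.045], 0.81)]
cart1 [([0.65, 0.143, 0.015], 0.86), ([0.642, 0.25, 0.011], 0.8), ([0.865, -0.015, 0.003], 0.71), ([0.644, 0.475, -0.002], 0.6), ([0.187, 0.301, -0.004], 0.59), ([0.482, -0.267, 0.003], 0.3)]
pocket1 [([0.482, -0.269, 0.005], 0.94), ([0.423, -0.263, 0.007], 0.74)]
pocket2 [([0.482, -0.269, 0.005], 0.94), ([0.423, -0.263, 0.007], 0.74)]
store [([0.451, -0.269, 0.003], 0.62)]
catch [([0.452, -0.267, 0.001], 0.7), ([0.653, -0.091, 0.003], 0.59)]
tote []
module1 [([0.61, -0.044, 0.006], 0.68), ([0.621, -0.137, 0.004], 0.46)]
tester [([0.646, 0.195, 0.002], 0.83)]
side 436.3600065792
[... 422 characters left out ...]
2, 0.003], 0.96), ([0.644, 0.254, 0.013], 0.83), ([0.193, 0.304, 0.0], 0.8), ([0.643, 0.475, -0.002], 0.71), ([0.655, 0.143, 0.015], 0.63), ([0.428, 0.132, -0.001], 0.5), ([0.614, -0.045, 0.007], 0.28)]
pocket1 [([0.477, -0.266, 0.007], 0.87), ([0.424, 0.289, 0.003], 0.57)]
pocket2 [([0.477, -0.266, 0.007], 0.87), ([0.424, 0.289, 0.003], 0.57)]
store [([0.452, -0.269, -0.003], 0.6)]
catch [([0.654, -0.096, 0.002], 0.93), ([0.58, -0.478, -0.002], 0.31)]
tote [([0.645, 0.251, 0.014], 0.67), ([0.445, -0.045, -0.0], 0.56), ([0.334, 0.365, -0.002], 0.52), ([0.454, 0.408, -0.002], 0.5)]
module1 [([0.621, -0.131, 0.001], 0.82), ([0.614, -0.044, 0.004], 0.76)]
tester [([0.643, 0.196, -0.005], 0.85)]
```

View pics/top0.png

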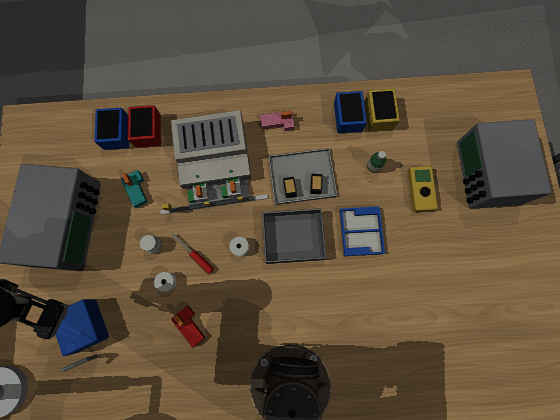

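View pics/side0.png

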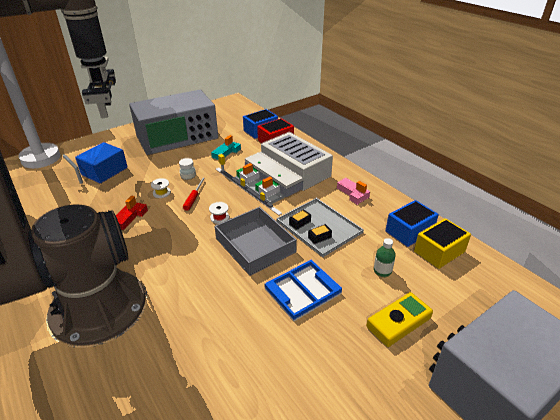

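```bash
cat > h.py <<'E'
import numpy as np,cv2
from plant import *
from scipy.spatial.transform import Rotation as R
def rot(a): return R.from_euler('xyz',a,degrees=True).as_matrix()
def snap(c): return snapshot(c)
def w(s,uv,z):
    uv=np.atleast_2d(np.asarray(uv,float));d=np.c_[(uv[:,0]-s['cx'])/s['fx'],(uv[:,1]-s['cy'])/s['fy'],np.ones(len(uv))]@rot(s['attitude']).T
    p=np.array(s['position']);return p+d*((z-p[2])/d[:,2])[:,None]
def px(s,P):
    q=(np.atleast_2d(P)-s['position'])@rot(s['attitude']);return np.c_[s['fx']*q[:,0]/q[:,2]+s['cx'],s['fy']*q[:,1]/q[:,2]+s['cy']]
def blobs(s,lo,hi,amin,z):
    hsv=cv2.cvtColor(s['frame'],cv2.COLOR_RGB2HSV);m=cv2.inRange(hsv,np.array(lo),np.array(hi))
    n,l,st,c=cv2.connectedComponentsWithStats(m)
    for i in range(1,n):
        if st[i,4]>=amin:
            pts=np.argwhere(l==i)[:,::-1].astype(float)
            r=cv2.minAreaRect(w(s,pts,z)[:,:2].astype(np.float32)*1000)
            print(c[i].round(1),st[i,4],'w',w(s,c[i],z)[0].round(4),'rect',np.round(r[0]),np.round(r[1]),round(r[2],1))
def crop(s,u0,v0,u1,v1,k,f):
    cv2.imwrite(f,cv2.resize(s['frame'][v0:v1,u0:u1,::-1],None,fx=k,fy=k,interpolation=cv2.INTER_CUBIC))
E
python3 - <<'E'
from h import *
s=snap('top')
print('orange');blobs(s,(5,140,100),(17,255,255),6,.068)
print('yellow');blobs(s,(20,110,100),(33,255,255),4,.058)
print('brass');blobs(s,(10,60,110),(26,190,255),20,.030)
print('blue');blobs(s,(105,150,60),(125,255,255),80,.022)
print('whitefl');blobs(s,(0,0,150),(179,60,255),150,.006)
crop(s,150,90,400,270,3,'pics/c1.png')
t=cv2.imread('pics/c1.png');print(t.shape)
E
```

```text
orange
[285.7 112.3] 39 w [ 0.8587 -0.0513  0.068 ] rect [859. -52.] [13. 33.] 4.5
[124.9 177.3] 38 w [0.6715 0.4803 0.068 ] rect [671. 481.] [34. 12.] 22.4
[232.1 185.4] 38 w [0.6187 0.1383 0.068 ] rect [619. 138.] [31. 12.] 5.3
[197.7 189.6] 39 w [0.613 0.248 0.068] rect [613. 247.] [13. 30.] 88.6
[180.  322.9] 16 w [0.2089 0.3103 0.068 ] rect [208. 310.] [ 9. 15.] 61.0
yellow
[382.3 105.7] 248 w [ 0.8633 -0.3782  0.058 ] rect [ 866. -382.] [120.  91.] 0.0
[423.3 190.4] 687 w [ 0.5592 -0.4696  0.058 ] rect [ 570. -471.] [ 71. 145.] 88.6
[317.9 177.4] 7 w [ 0.6278 -0.1378  0.058 ] rect [ 627. -138.] [11.  4.] 12.3
[317.8 183.7] 6 w [ 0.6069 -0.1358  0.058 ] rect [ 606. -135.] [ 3. 13.] 85.7
[239.2 197.4] 9 w [0.5802 0.1186 0.058 ] rect [580. 119.] [13.  3.] 85.7
[206.1 202.4] 11 w [0.5719 0.2246 0.058 ] rect [573. 225.] [13.  7.] 85.7
[164.7 205.3] 30 w [0.5722 0.3565 0.058 ] rect [573. 356.] [15. 20.] 7.5
brass
[350.  233.2] 84710 w [ 0.4433 -0.2258  0.03  ] rect [422.   1.] [1848. 1117.] 89.9
[316.5 182.1] 103 w [ 0.621  -0.1351  0.03  ] rect [ 621. -135.] [23. 42.] 84.7
[289.6 18
[... 706 characters left out ...]
64  0.03  ] rect [ -30. -284.] [49. 30.] 85.9
[250.9 402.9] 41 w [-0.0318  0.1177  0.03  ] rect [-32. 118.] [43. 25.] 47.1
[ 23.7 414.2] 198 w [-0.0143  0.777   0.03  ] rect [-11. 767.] [ 36. 101.] 20.4
[ 48.4 407.8] 25 w [-0.0024  0.7065  0.03  ] rect [ -2. 707.] [53.  4.] 78.6
[250.2 418.2] 22 w [-0.0721  0.1221  0.03  ] rect [-72. 121.] [32.  5.] 85.9
blue
[346.7 110.3] 373 w [ 0.8739 -0.2645  0.022 ] rect [ 872. -274.] [145. 103.] 0.1
[109.2 125.7] 263 w [0.8785 0.5566 0.022 ] rect [884. 561.] [124.  90.] 1.1
[362.  231.4] 679 w [ 0.4476 -0.2663  0.022 ] rect [ 451. -266.] [129. 154.] 89.2
[ 75.3 329.1] 1416 w [0.2122 0.6425 0.022 ] rect [218. 650.] [134. 110.] 21.5
whitefl
(540, 750, 3)
```

View pics/c1.png

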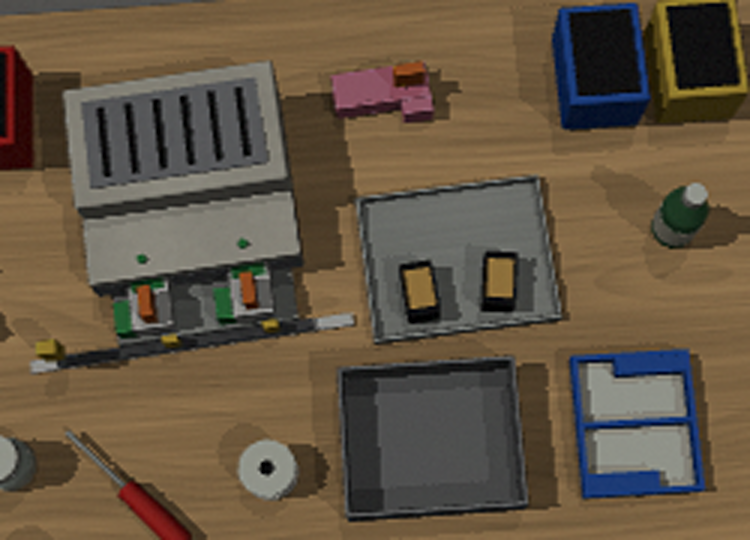

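```bash
cat >> h.py <<'E'
from scipy.optimize import minimize
L=lambda:np.array([(-55,-22),(55,-22),(55,22),(-20,22),(-20,40),(-55,40)],float)/1000
def T(p,pts): # pose x,y,yaw(deg)
    c,s=np.cos(np.radians(p[2])),np.sin(np.radians(p[2]));pts=np.asarray(pts);return pts@np.array([[c,s],[-s,c]])+np.array(p[:2])
def render(s,polys,k=4):
    m=np.zeros((420*k,560*k),np.uint8)
    for P,z,v in polys: cv2.fillPoly(m,[np.round((px(s,np.c_[P,np.full(len(P),z)])+.5)*k).astype(np.int32)],v)
    return cv2.resize(m,(560,420),interpolation=cv2.INTER_AREA)/255.
def fit(s,mask,mk,p0,box):
    u0,v0,u1,v1=box;M=mask[v0:v1,u0:u1]/255.
    f=lambda q:((render(s,mk((q[0]/100,q[1]/100,q[2])))[v0:v1,u0:u1]-M)**2).sum()
    q0=np.array([p0[0]*100,p0[1]*100,p0[2]])
    r=minimize(f,q0,method='Nelder-Mead',options=dict(initial_simplex=np.array([q0,q0+[.6,0,0],q0+[0,.6,0],q0+[0,0,4]]),xatol=.01,fatol=.05))
    return np.array([r.x[0]/100,r.x[1]/100,r.x[2]]),r.fun
def store_polys(p):
    r=np.array([(-77,-64),(77,-64),(77,64),(-77,64)])/1000
    g=L()*1.0; g=np.sign(g)*0+g
    G=np.array([(-58,-25),(58,-25),(58,25),(-17,25),(-17,43),(-58,43)])/1000
    return [(T(p,r),.022,255)]+[(T(p,T(c,G)),.022,0) for c in((-.028,0,90),(.028,0,-90))]
E
python3 - <<'E'
from h import *
for c in('top','side'):
    s=snap(c);hsv=cv2.cvtColor(s['frame'],cv2.COLOR_RGB2HSV)
    m=cv2.inRange(hsv,np.array((105,150,110)),np.array((125,255,255)))
    uv=px(s,[[.45,-.267,.02]])[0];b=(np.r_[uv-60,uv+60]).astype(int)
    b=np.clip(b,0,[560,420,560,420])
    print(c,uv.round(),'V',np.percentile(hsv[...,2][m>0],[5,50,95]),fit(s,m,store_polys,(.45,-.267,0),b))
    print('orange');blobs(s,(5,140,100),(17,255,255),6,.068)
    if c=='side': crop(s,150,110,370,330,2.7,'pics/c2.png')
    print('brass');blobs(s,(10,60,150),(26,190,255),20,.034)
s=snap('top')
print('knob',w(s,(164.7,205.3),.075),'tote rim',w(s,[(264,213),(325,209),(327,260),(266,263.)],.05).round(3), 'flux',w(s,(381,154),.11))
E
```

```text
top [362. 231.] V [110. 119. 125.] (array([ 0.45202025, -0.26686574, -0.83176287]), np.float64(72.58272971933872))
orange
[285.7 112.3] 39 w [ 0.8587 -0.0513  0.068 ] rect [859. -52.] [13. 33.] 4.5
[124.9 177.3] 38 w [0.6715 0.4803 0.068 ] rect [671. 481.] [34. 12.] 22.4
[232.2 185.5] 39 w [0.6183 0.1381 0.068 ] rect [619. 138.] [32. 12.] 5.3
[197.7 189.7] 40 w [0.6128 0.2481 0.068 ] rect [613. 247.] [13. 30.] 88.6
[180.  322.9] 16 w [0.2089 0.3103 0.068 ] rect [208. 310.] [ 9. 15.] 61.0
brass
side [303. 286.] V [113. 208. 241.] (array([ 0.45064552, -0.26582743, -0.65748883]), np.float64(60.24916570549788))
orange
[222.7  97.7] 6 w [0.8284 0.7984 0.068 ] rect [827. 798.] [27.  7.] 18.1
[215.   99.7] 7 w [0.7898 0.7996 0.068 ] rect [788. 800.] [32.  6.] 5.2
[259.8 107.8] 8 w [0.9034 0.6103 0.068 ] rect [906. 610.] [30. 16.] 48.3
[241.1 119.2] 8 w [0.7811 0.5643 0.068 ] rect [782. 566.] [37.  5.] 66.6
[221.4 127.9] 8 w [0.6779 0.5462 0.068 ] rect [679. 545.] [34. 10.] 69.0
[108.1 130.7] 10 w [0.3059 0.7927 0.068 ] rect [305. 792.] [27. 15.] 71.4
[218.6 131.1] 9 w [0.6554 0.529  0.068 ]
[... 15935 characters left out ...]
 ] rect [ 101. -102.] [47.  5.] 83.1
[ 83.  346.2] 26 w [-0.0657 -0.1286  0.034 ] rect [ -65. -130.] [ 5. 37.] 58.8
[ 68.  377.3] 31 w [-0.1136 -0.1878  0.034 ] rect [-114. -186.] [ 4. 40.] 0.5
[ 59.8 384.6] 27 w [-0.1319 -0.1949  0.034 ] rect [-132. -194.] [ 5. 41.] 3.4
[ 73.  392.5] 23 w [-0.1144 -0.2289  0.034 ] rect [-114. -231.] [40.  3.] 89.1
[ 64.5 397.7] 21 w [-0.1316 -0.2302  0.034 ] rect [-131. -231.] [ 4. 26.] 5.3
[123.7 404.6] 259 w [-0.0391 -0.3143  0.034 ] rect [ -37. -310.] [30. 55.] 2.4
knob [[0.56763821 0.35119487 0.075     ]] tote rim [[ 0.525  0.043  0.05 ]
 [ 0.524 -0.152  0.05 ]
 [ 0.362 -0.142  0.05 ]
 [ 0.367  0.047  0.05 ]] flux [[ 0.67302509 -0.33558298  0.11      ]]
```

View pics/c2.png

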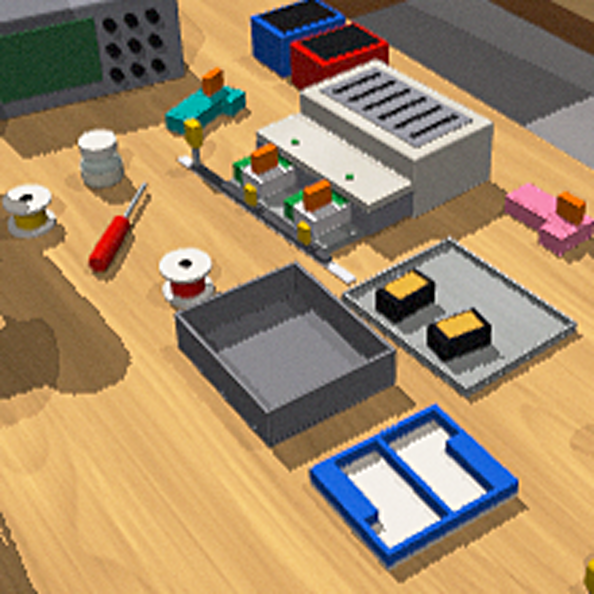

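Request:
play_rows --pt "0 0 0 0 0 -5.74" --pt "0 0 0 0 0 -5.74" --pt "0 0 0 0 0 -5.74" --pt "0 0 0 0 0 -5.74" --pt "0 0 0 0 0 -5.74" --pt "2.23 2.34 0 0 0 0" --pt "2.23 2.34 0 0 0 0" --pt "2.23 2.34 0 0 0 0" --pt "2.23 2.34 0 0 0 0" --pt "2.23 2.34 0 0 0 0" --pt "2.23 2.34 0 0 0 0" --pt "2.23 2.34 0 0 0 0" --pt "2.23 2.34 0 0 0 0" --pt "2.23 2.34 0 0 0 0" --pt "2.23 2.34 0 0 0 0" --pt "2.23 2.34 0 0 0 0" --pt "2.23 2.34 0 0 0 0" --pt "0 0 3 0 0 0" --pt "0 0 3 0 0 0" --pt "0 0 3 0 0 0" --grip 5

```text
clock: 3.07
tool_pos: [0.5693, 0.3512, 0.1551]
orientation: [-179.9, -0.1, 3.9]
force: [0.0, 0.4, -0.1]
opening: 0.0498
gripper_force: 0.0
```

Request:
play_rows --pt "0 0 0 0 0 0" --pt "0 0 0 0 0 0" --pt "0 0 0 0 0 0"

```text
clock: 3.32
tool_pos: [0.5694, 0.3527, 0.1574]
orientation: [-180.0, -0.1, 4.1]
force: [-0.5, -0.4, 1.2]
opening: 0.0501
gripper_force: 0.0
```

```bash
cat >> h.py <<'E'
def go(x,y,z=None,yaw=None):
    o=get_obs();p=o['tool_pos'];M=rot(o['orientation']);psi=o['orientation'][2]
    if yaw is None: yaw=psi
    D=np.array([x,y,p[2] if z is None else z])-p
    Mn=R.from_euler('xyz',[180,0,yaw],degrees=True).as_matrix()
    print('t %.1f'%o['clock'],'at',np.round(p,4),np.round(o['orientation'],1),'F',np.round(o['force'],1),'op %.4f g %.0f'%(o['opening'],o['gripper_force']))
    print(' turn toolz',round(-((yaw-psi+180)%360-180),2),'then shift cm',(Mn.T@D*100).round(2))
E
python3 - <<'E'
from h import *
go(.568,.353,.062,4)
s=snap('side');crop(s,190,130,290,230,5,'pics/k1.png')
for c in('top','side'):
  snap(c);print([(np.round(d['position'],3),round(d['score'],2)) for d in spot_point(c,'keeper_knob')])
E
```

```text
t 3.3 at [0.5694 0.3527 0.1574] [-1.8e+02 -1.0e-01  4.1e+00] F [-0.5 -0.4  1.2] op 0.0501 g 0
 turn toolz 0.06 then shift cm [-0.13 -0.04  9.54]
[(array([0.569, 0.354, 0.058]), 0.85)]
[]
```

View pics/k1.png

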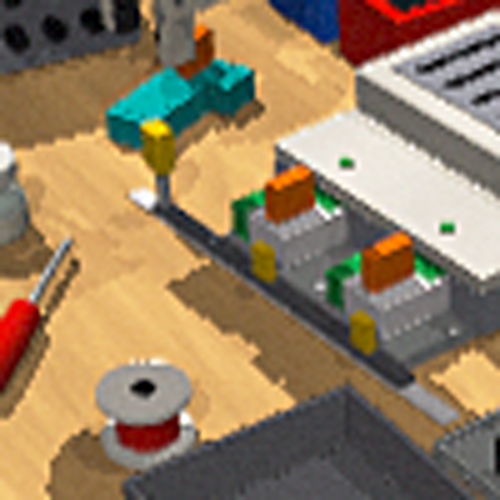

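Request:
play_rows --pt "0 0 2.5 0 0 0" --pt "0 0 2.5 0 0 0" --pt "0 0 2.5 0 0 0" --pt "0 0 2 0 0 0" --pt "0 0 0 0 0 0" --pt "0 0 0 0 0 0"

```text
clock: 4.07
tool_pos: [0.5684, 0.3517, 0.0605]
orientation: [179.9, 0.1, 4.0]
force: [-0.2, -0.1, 0.3]
opening: 0.0501
gripper_force: 0.0
```

Request:
play_rows --pt "0 0 0 0 0 0" --pt "0 0 0 0 0 0" --pt "0 0 0 0 0 0" --pt "0 0 0 0 0 0" --pt "0 0 0 0 0 0" --pt "0 0 0 0 0 0" --grip 1.5

```text
clock: 4.57
tool_pos: [0.5688, 0.3521, 0.0615]
orientation: [-180.0, -0.1, 4.0]
force: [-0.7, -0.9, 4.8]
opening: 0.0214
gripper_force: 30.0
```

Request:
play_rows --pt "0 0.35 0 0 0 0" --pt "0 0.35 0 0 0 0" --pt "0 0.35 0 0 0 0" --pt "0 0.35 0 0 0 0" --pt "0 0.35 0 0 0 0" --pt "0 0.35 0 0 0 0" --pt "0 0.35 0 0 0 0" --pt "0 0.35 0 0 0 0" --pt "0 0.35 0 0 0 0" --pt "0 0.35 0 0 0 0" --pt "0 0.35 0 0 0 0" --pt "0 0 0 0 0 0" --pt "0 0 0 0 0 0"

```text
clock: 5.65
tool_pos: [0.5719, 0.3147, 0.0615]
orientation: [-179.9, -0.1, 4.1]
force: [-1.2, 5.0, 4.8]
opening: 0.0218
gripper_force: 30.0
```

Request:
play_rows --pt "0 0.1 0 0 0 0" --pt "0 0.1 0 0 0 0" --pt "0 0 0 0 0 0" --pt "0 0 0 0 0 0"

```text
clock: 5.98
tool_pos: [0.5719, 0.3145, 0.0615]
orientation: [-179.8, -0.2, 4.1]
force: [-4.2, 11.8, 5.1]
opening: 0.0217
gripper_force: 30.0
```

Request:
play_rows --pt "0 -0.1 0 0 0 0" --pt "0 0 0 0 0 0" --pt "0 0 0 0 0 0" --pt "0 0 0 0 0 0" --pt "0 0 -3 0 0 0" --pt "0 0 -3 0 0 0" --pt "0 0 0 0 0 0" --pt "0 0 0 0 0 0" --pt "0 0 0 0 0 0" --grip 4.5

```text
clock: 6.73
tool_pos: [0.571, 0.312, 0.1204]
orientation: [-180.0, 0.0, 4.0]
force: [0.1, 0.4, -0.5]
opening: 0.0449
gripper_force: 0.0
```

```bash
python3 - <<'E'
from h import *
s=snap('top')
blobs(s,(5,140,100),(17,255,255),6,.068)
print('yellow');blobs(s,(20,110,100),(33,255,255),4,.075)
for c in('top','side'):
  snap(c);print([(np.round(d['position'],3),round(d['score'],2)) for d in spot_point(c,'keeper_knob')+spot_point(c,'cart2_grip')])
go(.6145,.2475,.06,4.3)
E
```

```text
[151.5 105. ] 6 w [0.9197 0.3956 0.068 ] rect [920. 396.] [17.  0.] 85.6
[285.8 112.3] 38 w [ 0.8586 -0.0516  0.068 ] rect [858. -52.] [13. 33.] 5.9
[231.9 183.5] 23 w [0.6252 0.1386 0.068 ] rect [625. 139.] [20. 11.] 10.8
[198.5 264.5] 10 w [0.376  0.2516 0.068 ] rect [376. 252.] [40.  0.] 42.3
[177.3 318.4] 29 w [0.2223 0.3181 0.068 ] rect [221. 315.] [32.  9.] 52.4
yellow
[381.5 106.1] 291 w [ 0.8533 -0.3697  0.075 ] rect [ 857. -374.] [119.  95.] 0.0
[423.  190.3] 732 w [ 0.5553 -0.4618  0.075 ] rect [ 565. -463.] [ 73. 143.] 88.8
[409.  185.5] 4 w [ 0.5743 -0.4203  0.075 ] rect [ 574. -420.] [ 0. 10.] 81.6
[250.5 195.7] 6 w [0.5787 0.0812 0.075 ] rect [579.  81.] [9. 3.] 85.7
[217.5 200.5] 6 w [0.5708 0.1854 0.075 ] rect [571. 185.] [9. 3.] 85.7
[(array([0.572, 0.316, 0.058]), 0.74), (array([0.612, 0.255, 0.057]), 0.6)]
[(array([0.57 , 0.313, 0.058]), 0.61), (array([0.606, 0.249, 0.058]), 0.62), (array([0.456, 0.406, 0.002]), 0.23)]
t 7.1 at [0.5711 0.3123 0.1199] [180.   0.   4.] F [ 0.1 -0.4  0.7] op 0.0451 g 0
 turn toolz -0.29 then shift cm [3.84 6.79 5.99]
```

Request:
play_rows --pt "0.9 1.69 0 0 0 0" --pt "0.9 1.69 0 0 0 0" --pt "0.9 1.69 0 0 0 0" --pt "0.9 1.69 0 0 0 -0.4" --pt "0 0 0 0 0 0" --pt "0 0 2 0 0 0" --pt "0 0 2 0 0 0" --pt "0 0 1.5 0 0 0" --pt "0 0 0.4 0 0 0" --pt "0 0 0 0 0 0" --pt "0 0 0 0 0 0" --pt "0 0 0 0 0 0"

```text
clock: 8.08
tool_pos: [0.6125, 0.2482, 0.0627]
orientation: [-180.0, -0.1, 4.4]
force: [0.1, -0.0, 0.6]
opening: 0.0453
gripper_force: 0.0
```

Request:
play_rows --pt "0 0 0 0 0 0" --pt "0 0 0 0 0 0" --pt "0 0 0 0 0 0" --pt "0 0 0 0 0 0" --pt "0 0 0 0 0 0" --pt "0 0 0 0 0 0" --pt "0 0 0 0 0 0" --grip 0.8

```text
clock: 8.67
tool_pos: [0.612, 0.2477, 0.0618]
orientation: [-180.0, -0.0, 4.4]
force: [-0.9, -0.2, 1.6]
opening: 0.0137
gripper_force: 29.9
```

Request:
play_rows --pt "0 0 -0.2 0 0 0" --pt "-0.4 0 0 0 0 0" --pt "-0.8 0 0 0 0 0" --pt "-0.8 0 0 0 0 0" --pt "-0.8 0 0 0 0 0" --pt "-0.8 0 0 0 0 0" --pt "-0.8 0 0 0 0 0" --pt "-0.8 0 0 0 0 0" --pt "-0.8 0 0 0 0 0" --pt "-0.8 0 0 0 0 0" --pt "-0.8 0 0 0 0 0" --pt "-0.8 0 0 0 0 0" --pt "0 0 0 0 0 0" --pt "0 0 0 0 0 0"

```text
clock: 9.83
tool_pos: [0.5279, 0.2413, 0.0638]
orientation: [-180.0, -0.0, 4.5]
force: [1.5, 1.1, -1.9]
opening: 0.0134
gripper_force: 29.9
```

Request:
play_rows --pt "0 0 -1 0 0 0" --pt "0 0 -2 0 0 0" --pt "0 0 -2 0 0 0" --pt "0 0 -2 0 0 0" --pt "0 0 -1 0 0 0" --pt "0 0 0 0 0 0" --pt "0 0 0 0 0 0"

```text
clock: 10.42
tool_pos: [0.5284, 0.2413, 0.1438]
orientation: [-179.9, -0.0, 4.4]
force: [-0.5, -0.1, -2.0]
opening: 0.0139
gripper_force: 3.0
```

```bash
python3 - <<'E'
from h import *
s=snap('side');crop(s,190,120,310,240,5,'pics/p1.png')
go(.4795,-.2345,.16,-90.8)
E
```

```text
t 10.5 at [0.5278 0.2408 0.1428] [1.8e+02 1.0e-01 4.4e+00] F [-0.5 -0.3 -0.7] op 0.0138 g 30
 turn toolz 95.19 then shift cm [47.6   4.16 -1.72]
```

View pics/p1.png

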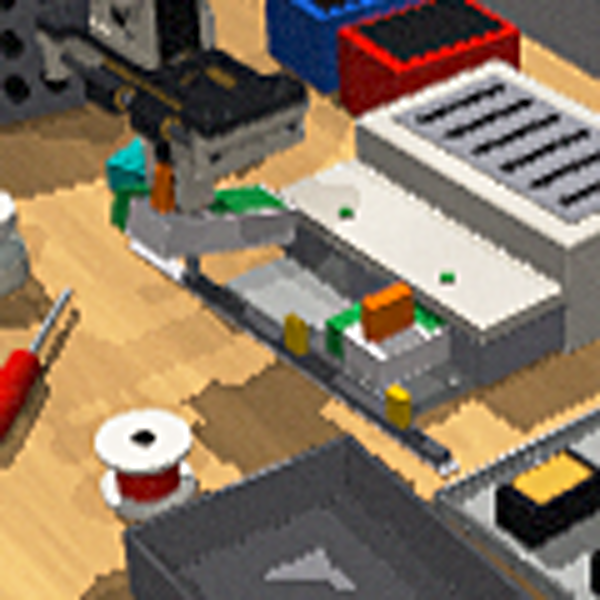

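Request:
play_rows --pt "0 0 -2 0 0 0" --pt "0 1.5 -2 0 0 0" --pt "0.08 3.0 0 0 0 0" --pt "0.08 3.0 0 0 0 0" --pt "0.08 3.0 0 0 0 0" --pt "0.08 3.0 0 0 0 0" --pt "0.08 3.0 0 0 0 0" --pt "0.08 3.0 0 0 0 0" --pt "0.08 3.0 0 0 0 0" --pt "0.08 3.0 0 0 0 0" --pt "0.08 3.0 0 0 0 0" --pt "0.08 3.0 0 0 0 0" --pt "0.08 3.0 0 0 0 0" --pt "0.08 3.0 0 0 0 0" --pt "0.08 3.0 0 0 0 0" --pt "0.08 3.0 0 0 0 0" --pt "0.08 3.0 0 0 0 0" --pt "0.08 2.0 0 0 0 0" --pt "0 0 0 0 0 0"

```text
clock: 12.05
tool_pos: [0.5775, -0.2448, 0.1811]
orientation: [-180.0, 0.2, 4.2]
force: [0.6, 1.0, -2.6]
opening: 0.0137
gripper_force: 30.0
```

Request:
play_rows --pt "0 0 0 0 0 6.8" --pt "0 0 0 0 0 6.8" --pt "0 0 0 0 0 6.8" --pt "0 0 0 0 0 6.8" --pt "0 0 0 0 0 6.8" --pt "0 0 0 0 0 6.8" --pt "0 0 0 0 0 6.8" --pt "0 0 0 0 0 6.8" --pt "0 0 0 0 0 6.8" --pt "0 0 0 0 0 6.8" --pt "0 0 0 0 0 6.8" --pt "0 0 0 0 0 6.8" --pt "0 0 0 0 0 6.8" --pt "0 0 0 0 0 6.8" --pt "0 0 0 0 0 0" --pt "0 0 0 0 0 0" --pt "0 0 0 0 0 0"

```text
clock: 13.47
tool_pos: [0.578, -0.2412, 0.1827]
orientation: [179.9, 0.0, -90.6]
force: [-0.3, -0.2, -2.5]
opening: 0.0138
gripper_force: 30.0
```

```bash
python3 - <<'E'
from h import *
s=snap('side');crop(s,230,120,430,270,4,'pics/p2.png')
go(.578,-.25,.08,-90.8)
E
```

```text
t 13.5 at [ 0.5781 -0.2413  0.1829] [179.9   0.  -90.6] F [-0.3 -0.6 -1.9] op 0.0138 g 30
 turn toolz 0.21 then shift cm [ 8.700e-01 -1.000e-02  1.029e+01]
```

View pics/p2.png

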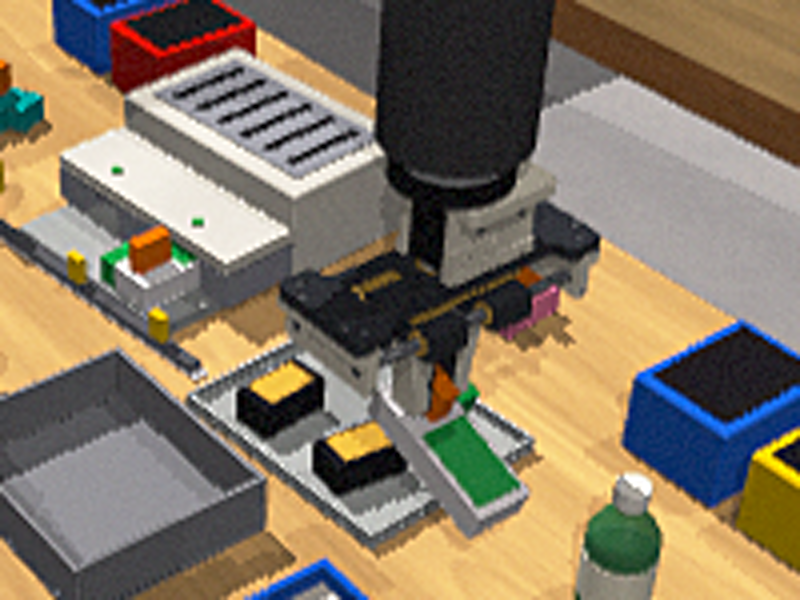

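Request:
play_rows --pt "0.3 0 2.5 0 0 0" --pt "0.3 0 2.5 0 0 0" --pt "0.3 0 2.3 0 0 0" --pt "0 0 1 0 0 0" --pt "0 0 0.5 0 0 0" --pt "0 0 0.4 0 0 0" --pt "0 0 0.4 0 0 0" --pt "0 0 0.4 0 0 0" --pt "0 0 0.4 0 0 0" --pt "0 0 0.4 0 0 0" --pt "0 0 0.4 0 0 0" --pt "0 0 0 0 0 0"

```text
clock: 14.52
tool_pos: [0.5796, -0.2501, 0.0727]
orientation: [-179.8, -0.0, -90.7]
force: [0.5, 2.7, 3.8]
opening: 0.014
gripper_force: 30.0
```

Request:
play_rows --pt "0 0 0.3 0 0 0" --pt "0 0 0.3 0 0 0" --pt "0 0 0.3 0 0 0" --pt "0 0 0.3 0 0 0" --pt "0 0 0 0 0 0" --pt "0 0 0 0 0 0"

```text
clock: 15.02
tool_pos: [0.5796, -0.2503, 0.0608]
orientation: [-179.8, -0.0, -90.7]
force: [1.9, 2.9, 2.9]
opening: 0.014
gripper_force: 30.0
```

```bash
python3 - <<'E'
from h import *
s=snap('side');crop(s,280,160,420,270,4,'pics/p3.png')
go(.578,-.25,.05,-90.8)
E
```

```text
t 15.1 at [ 0.5795 -0.2504  0.0607] [-179.8   -0.   -90.7] F [2.3 2.9 4.8] op 0.0135 g 30
 turn toolz 0.07 then shift cm [-0.04  0.15  1.07]
```

View pics/p3.png

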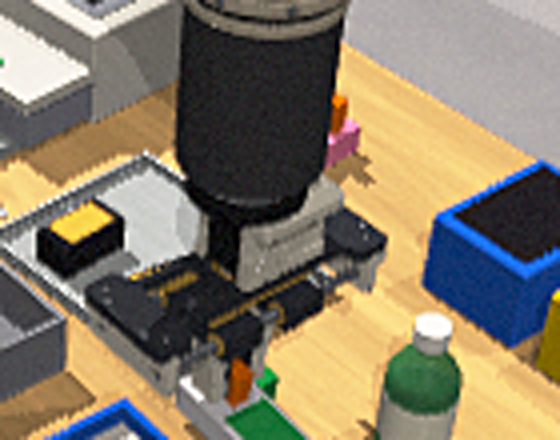

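Request:
play_rows --pt "0 0 0.3 0 0 0" --pt "0 0 0.3 0 0 0" --pt "0 0 0.2 0 0 0" --pt "0 0 0 0 0 0" --pt "0 0 0 0 0 0"

```text
clock: 15.48
tool_pos: [0.5784, -0.2505, 0.0517]
orientation: [-180.0, -0.0, -90.8]
force: [1.4, 1.7, 2.6]
opening: 0.014
gripper_force: 30.0
```

Request:
play_rows --pt "0 0 0 0 0 0" --pt "0 0 0 0 0 0" --pt "0 0 0 0 0 0" --pt "0 0 0 0 0 0" --grip 3.5

```text
clock: 15.82
tool_pos: [0.5776, -0.2506, 0.0512]
orientation: [179.9, 0.0, -90.8]
force: [0.9, 0.5, 0.1]
opening: 0.0328
gripper_force: 0.0
```

Request:
play_rows --pt "0 0 -3 0 0 0" --pt "0 0 -3 0 0 0" --pt "0 0 -3 0 0 0" --pt "-3 0 -2 0 0 0" --pt "-4 0 0 0 0 0" --pt "-4 0 0 0 0 0" --pt "-4 0 0 0 0 0" --pt "-4 0 0 0 0 0" --pt "0 0 0 0 0 0" --pt "0 0 0 0 0 0"

```text
clock: 16.65
tool_pos: [0.5807, -0.0584, 0.1617]
orientation: [180.0, 0.0, -90.6]
force: [1.0, -0.4, 0.1]
opening: 0.0349
gripper_force: 0.0
```

```bash
python3 - <<'E'
from h import *
s=snap('top');crop(s,270,150,390,260,5,'pics/p4.png')
blobs(s,(5,140,100),(17,255,255),15,.056)
blobs(s,(45,80,50),(85,255,255),15,.026)
go(.578,-.25,.05,-90.8)
E
```

```text
[124.9 177.5] 39 w [0.6754 0.4852 0.056 ] rect [675. 486.] [34. 12.] 22.4
[354.6 189.7] 36 w [ 0.5786 -0.2514  0.056 ] rect [ 579. -250.] [32. 10.] 85.7
[177.2 319.7] 60 w [0.2183 0.3216 0.056 ] rect [220. 318.] [34. 22.] 35.9
[477.2 148.7] 73 w [ 0.6982 -0.6854  0.026 ] rect [ 701. -685.] [  8. 129.] 89.1
[376.7 160.1] 118 w [ 0.6833 -0.3434  0.026 ] rect [ 684. -345.] [48. 44.] 45.9
[422.2 175.3] 173 w [ 0.6191 -0.4869  0.026 ] rect [ 618. -488.] [50. 38.] 85.7
[350.  183.2] 51 w [ 0.6099 -0.2454  0.026 ] rect [ 610. -245.] [17. 34.] 3.1
[368.2 191.3] 179 w [ 0.578  -0.3019  0.026 ] rect [ 578. -301.] [56. 35.] 89.3
[ 68.3 235.6] 54 w [0.5034 0.6762 0.026 ] rect [505. 676.] [  3. 160.] 80.9
t 16.7 at [ 0.5806 -0.0597  0.1615] [180.   -0.  -90.7] F [ 0.  -0.3  0.5] op 0.0349 g 0
 turn toolz 0.13 then shift cm [ 1.903e+01 -1.000e-02  1.115e+01]
```

View pics/p4.png

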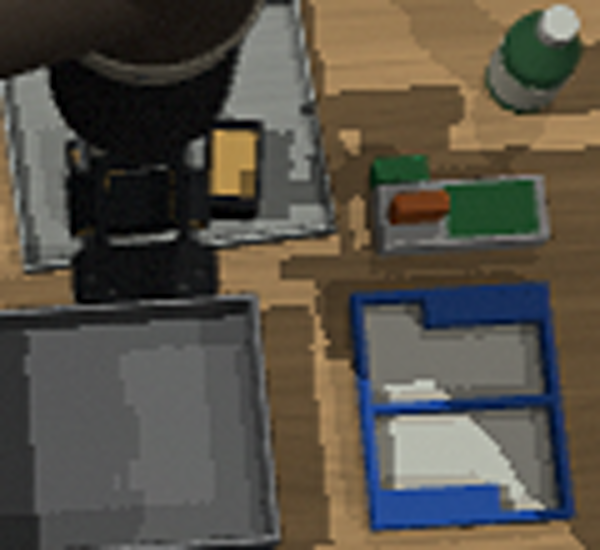

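Request:
play_rows --pt "3.5 0 0 0 0 0" --pt "4 0 0 0 0 0" --pt "4 0 0 0 0 0" --pt "4 0 0 0 0 0" --pt "3.56 0.02 0 0 0 0.1" --pt "0 0 0 0 0 0" --pt "0 0 3 0 0 0" --pt "0 0 3 0 0 0" --pt "0 0 3 0 0 0" --pt "0 0 1.5 0 0 0" --pt "0 0 0.75 0 0 0" --pt "0 0 0 0 0 0" --pt "0 0 0 0 0 0"

```text
clock: 17.78
tool_pos: [0.5781, -0.252, 0.0495]
orientation: [-180.0, -0.0, -90.9]
force: [0.4, 0.6, 0.2]
opening: 0.0351
gripper_force: 0.0
```

Request:
play_rows --pt "0 0 0 0 0 0" --pt "0 0 0 0 0 0" --pt "0 0 0 0 0 0" --pt "0 0 0 0 0 0" --pt "0 0 0 0 0 0" --grip 0.8

```text
clock: 18.2
tool_pos: [0.5784, -0.251, 0.05]
orientation: [-179.9, -0.0, -90.9]
force: [-0.6, 1.1, 4.7]
opening: 0.0136
gripper_force: 30.0
```

Request:
play_rows --pt "0 0 -1 0 0 0" --pt "0 0 -2 0 0 0" --pt "0 0 -2 0 0 0" --pt "0 0 0 0 0 0" --pt "0 0 0 0 0 0"

```text
clock: 18.62
tool_pos: [0.5787, -0.251, 0.1007]
orientation: [-179.8, -0.0, -90.9]
force: [1.1, -0.1, -2.5]
opening: 0.0141
gripper_force: 30.0
```

```bash
python3 - <<'E'
from h import *
go(.4797,-.2342,.1,-90.75)
E
```

```text
t 18.6 at [ 0.5787 -0.251   0.1007] [-179.8   -0.   -90.9] F [ 1.1 -0.1 -2.5] op 0.0141 g 30
 turn toolz -0.13 then shift cm [-1.55  9.92  0.07]
```

Request:
play_rows --pt "-0.4 2.48 0 0 0 0" --pt "-0.4 2.48 0 0 0 0" --pt "-0.4 2.48 0 0 0 -0.1" --pt "-0.4 2.46 0 0 0 0" --pt "0 0 1.0 0 0 0" --pt "0 0 1.0 0 0 0" --pt "0 0 0 0 0 0" --pt "0 0 0 0 0 0" --pt "0 0 0 0 0 0"

```text
clock: 19.37
tool_pos: [0.4798, -0.2336, 0.0787]
orientation: [180.0, -0.0, -90.8]
force: [-0.3, 0.4, -1.7]
opening: 0.0138
gripper_force: 30.0
```

```bash
python3 - <<'E'
from h import *
s=snap('side');crop(s,240,200,380,305,5,'pics/q1.png')
go(.4797,-.235,.055,-90.75)
E
```

```text
t 19.4 at [ 0.4799 -0.2336  0.0789] [180.   -0.  -90.8] F [-0.3 -1.  -1.6] op 0.0138 g 30
 turn toolz -0.02 then shift cm [0.14 0.02 2.39]
```

View pics/q1.png

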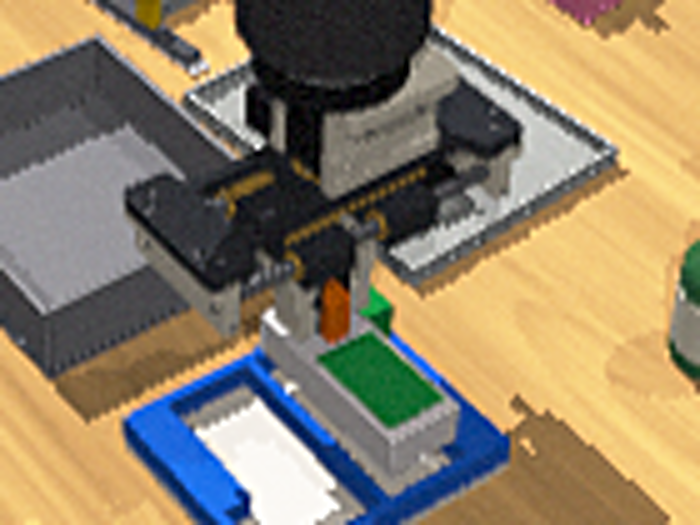

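Request:
play_rows --pt "0.1 0 0.3 0 0 0" --pt "0 0 0.3 0 0 0" --pt "0 0 0.3 0 0 0" --pt "0 0 0.3 0 0 0" --pt "0 0 0 0 0 0" --pt "0 0 0 0 0 0"

```text
clock: 19.92
tool_pos: [0.479, -0.2345, 0.0668]
orientation: [180.0, 0.0, -90.8]
force: [0.9, -0.0, -1.8]
opening: 0.0139
gripper_force: 30.0
```

Request:
play_rows --pt "0 0 0.2 0 0 0" --pt "0 0 0.2 0 0 0" --pt "0 0 0.2 0 0 0" --pt "0 0 0.2 0 0 0" --pt "0 0 0 0 0 0" --pt "0 0 0 0 0 0"

```text
clock: 20.42
tool_pos: [0.4791, -0.2345, 0.0589]
orientation: [180.0, -0.0, -90.8]
force: [0.4, -0.6, -1.0]
opening: 0.0138
gripper_force: 30.0
```

Request:
play_rows --pt "0 0 0.15 0 0 0" --pt "0 0 0.1 0 0 0" --pt "0 0 0 0 0 0"

```text
clock: 20.67
tool_pos: [0.4791, -0.2345, 0.0564]
orientation: [180.0, 0.0, -90.8]
force: [-0.0, 0.1, -1.9]
opening: 0.0136
gripper_force: 30.0
```

Request:
play_rows --pt "0 0 0 0 0 0" --pt "0 0 0 0 0 0" --pt "0 0 0 0 0 0" --pt "0 0 0 0 0 0" --pt "0 0 -3 0 0 0" --pt "0 0 -4 0 0 0" --pt "0 0 -4 0 0 0" --pt "-4 0 0 0 0 0" --pt "-4 0 0 0 0 0" --pt "-4 0 0 0 0 0" --pt "-4 0 0 0 0 0" --pt "0 0 0 0 0 0" --pt "0 0 0 0 0 0" --grip 4

```text
clock: 21.75
tool_pos: [0.4817, -0.0725, 0.167]
orientation: [-179.9, 0.0, -90.5]
force: [-1.1, 0.0, 0.2]
opening: 0.0399
gripper_force: 0.0
```

```bash
python3 - <<'E'
from h import *
s=snap('top');blobs(s,(5,140,100),(17,255,255),15,.062)
s2=snap('side');a=s['frame'][150:270,270:400,::-1];b=s2['frame'][200:320,240:370,::-1]
cv2.imwrite('pics/q2.png',cv2.resize(np.hstack([a,b]),None,fx=3,fy=3,interpolation=cv2.INTER_CUBIC))
go(.619,.138,.16,-175.6)
E
```

```text
[285.7 112.3] 39 w [ 0.8618 -0.0516  0.062 ] rect [862. -52.] [13. 34.] 4.5
[124.9 177.3] 38 w [0.6736 0.4828 0.062 ] rect [673. 483.] [34. 12.] 22.4
[352.3 220.3] 36 w [ 0.4786 -0.2316  0.062 ] rect [ 478. -234.] [31. 10.] 85.7
[177.3 319.9] 57 w [0.2178 0.3198 0.062 ] rect [218. 320.] [35. 17.] 25.9
t 21.9 at [ 0.4814 -0.0745  0.1667] [-180.    -0.   -90.7] F [ 0.2  0.2 -0.1] op 0.0405 g 0
 turn toolz 84.87 then shift cm [-15.35  20.13   0.67]
```

View pics/q2.png

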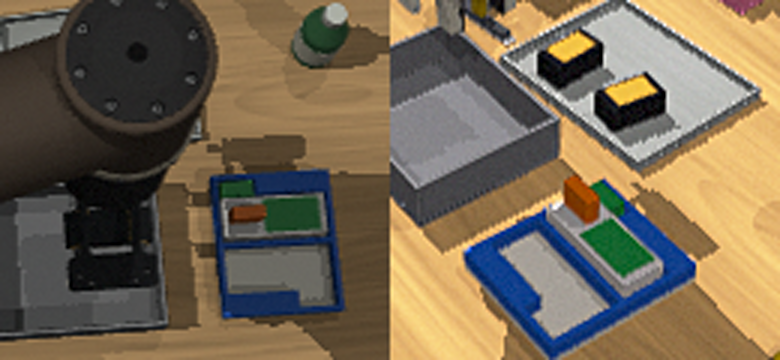

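Request:
play_rows --pt "0 0 0 0 0 7.07" --pt "0 0 0 0 0 7.07" --pt "0 0 0 0 0 7.07" --pt "0 0 0 0 0 7.07" --pt "0 0 0 0 0 7.07" --pt "0 0 0 0 0 7.07" --pt "0 0 0 0 0 7.07" --pt "0 0 0 0 0 7.07" --pt "0 0 0 0 0 7.07" --pt "0 0 0 0 0 7.07" --pt "0 0 0 0 0 7.07" --pt "0 0 0 0 0 7.07" --pt "0 0 0 0 0 0"

```text
clock: 22.93
tool_pos: [0.4812, -0.076, 0.1663]
orientation: [-180.0, -0.0, -176.1]
force: [1.3, -0.3, 0.4]
opening: 0.04
gripper_force: 0.0
```

Request:
play_rows --pt "-1.91 2.52 0 0 0 0" --pt "-1.91 2.52 0 0 0 0" --pt "-1.91 2.52 0 0 0 0" --pt "-1.91 2.52 0 0 0 0" --pt "-1.91 2.52 0 0 0 0" --pt "-1.91 2.52 0 0 0 0" --pt "-1.91 2.52 0 0 0 0" --pt "-1.91 2.52 0 0 0 0" --pt "0 0 2.5 0 0 0" --pt "0 0 2.5 0 0 0" --pt "0 0 0 0 0 0" --pt "0 0 0 0 0 0" --pt "0 0 0 0 0 0"

```text
clock: 24.02
tool_pos: [0.6191, 0.1373, 0.1176]
orientation: [-180.0, 0.0, -175.6]
force: [0.4, 0.7, -0.2]
opening: 0.0401
gripper_force: 0.0
```

```bash
python3 - <<'E'
from h import *
go(.6185,.1382,.06,-175.6)
for c in('top','side'):
  s=snap(c);print([(np.round(d['position'],3),round(d['score'],2)) for d in spot_point(c,'cart1_grip')])
crop(s,210,130,310,230,4,'pics/q3.png')
E
```

```text
t 24.0 at [0.6191 0.1373 0.1176] [-180.     0.  -175.6] F [ 0.4  0.7 -0.2] op 0.0401 g 0
 turn toolz 0.03 then shift cm [0.05 0.09 5.76]
[(array([ 0.864, -0.051,  0.047]), 0.64), (array([0.617, 0.14 , 0.054]), 0.61)]
[(array([0.673, 0.491, 0.041]), 0.9), (array([ 0.86 , -0.054,  0.045]), 0.83), (array([0.221, 0.323, 0.044]), 0.82), (array([0.618, 0.142, 0.053]), 0.58)]
```

Request:
play_rows --pt "0.05 0.1 2 0 0 0" --pt "0 0 2 0 0 0" --pt "0 0 1.2 0 0 0" --pt "0 0 0.5 0 0 0" --pt "0 0 0 0 0 0" --pt "0 0 0 0 0 0" --pt "0 0 0 0 0 0"

```text
clock: 24.8
tool_pos: [0.6185, 0.1394, 0.0607]
orientation: [180.0, 0.1, -175.6]
force: [0.1, -0.4, 1.0]
opening: 0.0399
gripper_force: 0.0
```

Request:
play_rows --pt "0 0 0 0 0 0" --pt "0 0 0 0 0 0" --pt "0 0 0 0 0 0" --pt "0 0 0 0 0 0" --pt "0 0 0 0 0 0" --pt "0 0 0 0 0 0" --grip 0.8

```text
clock: 25.3
tool_pos: [0.6179, 0.1391, 0.0598]
orientation: [-180.0, 0.0, -175.6]
force: [-0.5, -0.2, 1.4]
opening: 0.0138
gripper_force: 30.0
```

Request:
play_rows --pt "0 0 -0.2 0 0 0" --pt "0.4 0 0 0 0 0" --pt "0.8 0 0 0 0 0" --pt "0.8 0 0 0 0 0" --pt "0.8 0 0 0 0 0" --pt "0.8 0 0 0 0 0" --pt "0.8 0 0 0 0 0" --pt "0.8 0 0 0 0 0" --pt "0.8 0 0 0 0 0" --pt "0.8 0 0 0 0 0" --pt "0.8 0 0 0 0 0" --pt "0.8 0 0 0 0 0" --pt "0 0 0 0 0 0" --pt "0 0 0 0 0 0"

```text
clock: 26.47
tool_pos: [0.5338, 0.1328, 0.0618]
orientation: [180.0, 0.0, -175.6]
force: [-0.3, -0.0, -1.9]
opening: 0.0138
gripper_force: 30.0
```

Request:
play_rows --pt "0 0 -1 0 0 0" --pt "0 0 -2 0 0 0" --pt "0 0 -2 0 0 0" --pt "0 0 -2 0 0 0" --pt "0 0 -2 0 0 0" --pt "0 0 -1 0 0 0" --pt "0 0 0 0 0 0" --pt "0 0 0 0 0 0"

```text
clock: 27.13
tool_pos: [0.5341, 0.1328, 0.1617]
orientation: [180.0, 0.0, -175.6]
force: [-0.5, 0.5, -2.9]
opening: 0.0139
gripper_force: 30.0
```

```bash
python3 - <<'E'
from h import *
go(.4231,-.299,.16,-90.75)
s=snap('side');crop(s,200,100,330,230,4,'pics/q3.png')
s=snap('top');blobs(s,(5,140,100),(17,255,255),15,.15)
E
```

```text
t 27.1 at [0.5341 0.1328 0.1617] [ 180.     0.  -175.6] F [-0.5  0.5 -2.9] op 0.0139 g 30
 turn toolz -84.89 then shift cm [43.32 10.54  0.17]
[285.3 112.7] 42 w [ 0.8153 -0.0464  0.15  ] rect [814. -45.] [18. 37.] 24.1
[124.9 177.5] 43 w [0.6423 0.4465 0.15  ] rect [642. 446.] [32. 12.] 25.4
[352.6 220.3] 38 w [ 0.4623 -0.2149  0.15  ] rect [ 463. -216.] [29. 12.] 85.7
```

View pics/q3.png

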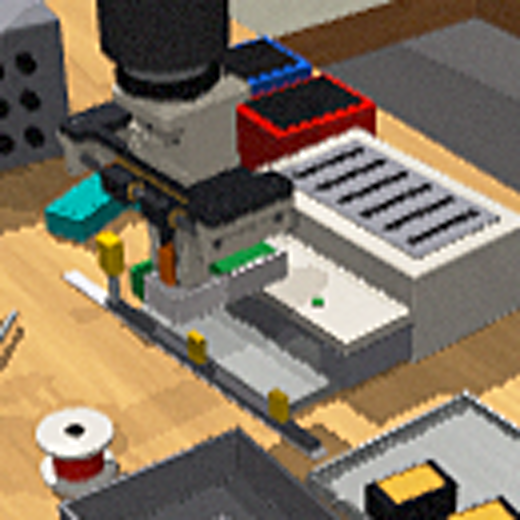

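Request:
play_rows --pt "0 0 0 0 0 -7.07" --pt "0 0 0 0 0 -7.07" --pt "0 0 0 0 0 -7.07" --pt "0 0 0 0 0 -7.07" --pt "0 0 0 0 0 -7.07" --pt "0 0 0 0 0 -7.07" --pt "0 0 0 0 0 -7.07" --pt "0 0 0 0 0 -7.07" --pt "0 0 0 0 0 -7.07" --pt "0 0 0 0 0 -7.07" --pt "0 0 0 0 0 -7.07" --pt "0 0 0 0 0 -7.07" --pt "0 0 0 0 0 0"

```text
clock: 28.32
tool_pos: [0.5334, 0.1323, 0.1601]
orientation: [179.9, -0.1, -90.5]
force: [-0.5, 0.1, -2.4]
opening: 0.0137
gripper_force: 30.0
```

Request:
play_rows --pt "3.33 0.81 0 0 0 0" --pt "3.33 0.81 0 0 0 0" --pt "3.33 0.81 0 0 0 0" --pt "3.33 0.81 0 0 0 0" --pt "3.33 0.81 0 0 0 0" --pt "3.33 0.81 0 0 0 0" --pt "3.33 0.81 0 0 0 0" --pt "3.33 0.81 0 0 0 0" --pt "3.33 0.81 0 0 0 0" --pt "3.33 0.81 0 0 0 0" --pt "3.33 0.81 0 0 0 0" --pt "3.33 0.81 0 0 0 0" --pt "3.33 0.81 0 0 0 0" --pt "0 0 3 0 0 0" --pt "0 0 3 0 0 0" --pt "0 0 2 0 0 0" --pt "0 0 0 0 0 0" --pt "0 0 0 0 0 0"

```text
clock: 29.82
tool_pos: [0.4218, -0.2987, 0.0804]
orientation: [179.8, 0.0, -90.9]
force: [-0.4, 0.3, -0.9]
opening: 0.0141
gripper_force: 30.0
```

```bash
python3 - <<'E'
from h import *
go(.4227,-.2992,.0568,-90.75)
s=snap('side');crop(s,230,200,370,320,4,'pics/q4.png')
E
```

```text
t 29.8 at [ 0.4218 -0.2987  0.0804] [179.8   0.  -90.9] F [-0.4  0.3 -0.9] op 0.0141 g 30
 turn toolz -0.2 then shift cm [ 0.05 -0.09  2.36]
```

View pics/q4.png

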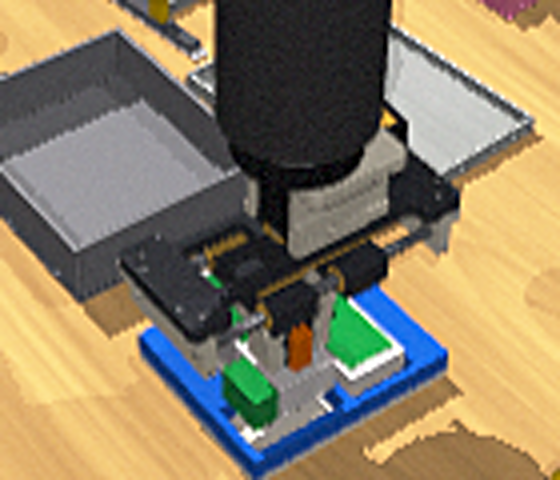

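Request:
play_rows --pt "0.05 -0.1 0.3 0 0 -0.1" --pt "0 0 0.3 0 0 0" --pt "0 0 0.3 0 0 0" --pt "0 0 0.3 0 0 0" --pt "0 0 0 0 0 0" --pt "0 0 0 0 0 0"

```text
clock: 30.37
tool_pos: [0.4237, -0.2992, 0.0696]
orientation: [180.0, 0.0, -90.7]
force: [-1.0, -0.2, -2.0]
opening: 0.0136
gripper_force: 30.0
```

Request:
play_rows --pt "0 0 0.2 0 0 0" --pt "0 0 0.2 0 0 0" --pt "0 0 0.2 0 0 0" --pt "0 0 0.2 0 0 0" --pt "0 0 0 0 0 0" --pt "0 0 0 0 0 0"

```text
clock: 30.87
tool_pos: [0.4237, -0.2992, 0.0614]
orientation: [180.0, 0.0, -90.7]
force: [1.0, -1.0, -1.5]
opening: 0.0139
gripper_force: 30.0
```

Request:
play_rows --pt "0 0 0.25 0 0 0" --pt "0 0 0.25 0 0 0" --pt "0 0 0.1 0 0 0" --pt "0 0 0 0 0 0"

```text
clock: 31.2
tool_pos: [0.4236, -0.2992, 0.0552]
orientation: [180.0, 0.0, -90.7]
force: [-0.5, -0.0, -1.9]
opening: 0.0135
gripper_force: 30.0
```

Request:
play_rows --pt "0 0 0 0 0 0" --pt "0 0 0 0 0 0" --pt "0 0 0 0 0 0" --pt "0 0 -3 0 0 0" --pt "0 0 -4 0 0 0" --pt "0 0 -4 0 0 0" --pt "-4 0 0 0 0 0" --pt "-4 0 0 0 0 0" --pt "-4 0 0 0 0 0" --pt "-4 0 0 0 0 0" --pt "-4 0 0 0 0 0" --pt "-4 0 0 0 0 0" --pt "0 0 0 0 0 0" --grip 3.5

```text
clock: 32.28
tool_pos: [0.4274, -0.054, 0.1664]
orientation: [-179.8, 0.1, -90.3]
force: [-0.2, -0.4, 0.3]
opening: 0.035
gripper_force: 0.0
```

Request:
play_rows --pt "0 0 0 0 0 -7" --pt "0 0 0 0 0 -7" --pt "0 0 0 0 0 -7" --pt "0 0 0 0 0 -7" --pt "0 0 0 0 0 -7" --pt "0 0 0 0 0 -7" --pt "0 0 0 0 0 -7" --pt "0 0 0 0 0 -7" --pt "0 0 0 0 0 -7" --pt "0 0 0 0 0 -7" --pt "0 0 0 0 0 -7" --pt "0 0 0 0 0 -7" --pt "0 0 0 0 0 -7" --pt "0 0 0 0 0 -4" --pt "0 0 0 0 0 0" --grip 5

```text
clock: 33.53
tool_pos: [0.4267, -0.0593, 0.1658]
orientation: [-180.0, -0.0, 4.5]
force: [0.2, -0.2, -1.4]
opening: 0.0501
gripper_force: 0.0
```

```bash
python3 - <<'E'
from h import *
s=snap('top');blobs(s,(5,140,100),(17,255,255),15,.062)
s2=snap('side');a=s['frame'][150:270,270:400,::-1];b=s2['frame'][200:320,240:370,::-1]
cv2.imwrite('pics/q5.png',cv2.resize(np.hstack([a,b]),None,fx=3,fy=3,interpolation=cv2.INTER_CUBIC))
go(.571,.3138,.12,4.3)
for c in('top','side'): print([(np.round(d['position'],3),round(d['score'],2)) for d in spot_point(c,'keeper_knob')])
E
```

```text
[285.8 112.3] 38 w [ 0.8617 -0.0519  0.062 ] rect [862. -52.] [13. 34.] 5.9
[124.9 177.3] 38 w [0.6736 0.4828 0.062 ] rect [673. 483.] [34. 12.] 22.4
[352.6 220.3] 45 w [ 0.4787 -0.2324  0.062 ] rect [ 480. -232.] [35. 13.] 85.7
[375.  236.2] 28 w [ 0.4235 -0.2961  0.062 ] rect [ 424. -298.] [10. 30.] 2.9
[177.3 320.1] 53 w [0.2173 0.3198 0.062 ] rect [217. 320.] [33. 13.] 35.8
t 33.6 at [ 0.4267 -0.0593  0.1657] [-180.    -0.     4.2] F [-0.6 -0.  -0.4] op 0.0500 g 0
 turn toolz -0.14 then shift cm [ 17.19 -36.12   4.57]
[(array([0.573, 0.317, 0.057]), 0.97)]
[]
```

View pics/q5.png

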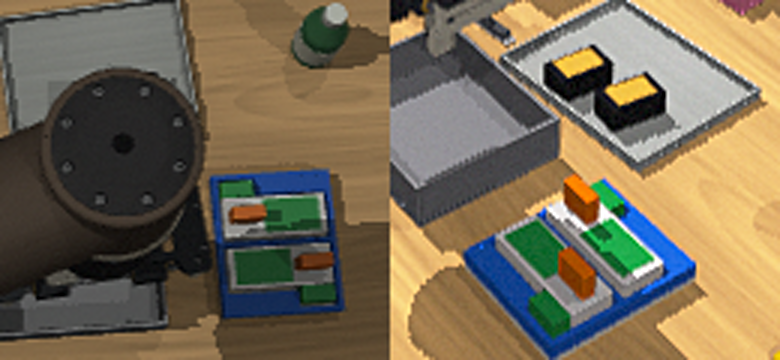

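Request:
play_rows --pt "1.43 -3.01 0 0 0 0" --pt "1.43 -3.01 0 0 0 0" --pt "1.43 -3.01 0 0 0 0" --pt "1.43 -3.01 0 0 0 0" --pt "1.43 -3.01 0 0 0 0" --pt "1.43 -3.01 0 0 0 0" --pt "1.43 -3.01 0 0 0 0" --pt "1.43 -3.01 0 0 0 0" --pt "1.43 -3.01 0 0 0 0" --pt "1.43 -3.01 0 0 0 0" --pt "1.43 -3.01 0 0 0 0" --pt "1.43 -3.01 0 0 0 0" --pt "0 0 2.3 0 0 0" --pt "0 0 2.2 0 0 0" --pt "0 0 0 0 0 0" --pt "0 0 0 0 0 0" --pt "0 0 0 0 0 0"

```text
clock: 35.15
tool_pos: [0.5711, 0.3138, 0.1216]
orientation: [-180.0, -0.1, 4.3]
force: [-0.5, 0.1, 0.9]
opening: 0.05
gripper_force: 0.0
```

Request:
play_rows --pt "0 0 2 0 0 0" --pt "0 0 2 0 0 0" --pt "0 0 1.8 0 0 0" --pt "0 0 0 0 0 0" --pt "0 0 0 0 0 0"

```text
clock: 35.57
tool_pos: [0.571, 0.3137, 0.0636]
orientation: [180.0, -0.0, 4.3]
force: [-0.5, 0.3, 0.3]
opening: 0.0502
gripper_force: 0.0
```

Request:
play_rows --pt "0 0 0 0 0 0" --pt "0 0 0 0 0 0" --pt "0 0 0 0 0 0" --pt "0 0 0 0 0 0" --pt "0 0 0 0 0 0" --pt "0 0 0 0 0 0" --grip 1.5

```text
clock: 36.07
tool_pos: [0.5709, 0.3146, 0.0633]
orientation: [-179.9, -0.1, 4.3]
force: [-1.1, 3.3, 3.2]
opening: 0.0222
gripper_force: 30.0
```

Now slide shut (+y, 40 mm).

Request:
play_rows --pt "0 -0.35 0 0 0 0" --pt "0 -0.35 0 0 0 0" --pt "0 -0.35 0 0 0 0" --pt "0 -0.35 0 0 0 0" --pt "0 -0.35 0 0 0 0" --pt "0 -0.35 0 0 0 0" --pt "0 -0.35 0 0 0 0" --pt "0 -0.35 0 0 0 0" --pt "0 -0.35 0 0 0 0" --pt "0 -0.35 0 0 0 0" --pt "0 -0.35 0 0 0 0" --pt "0 0 0 0 0 0" --pt "0 0 0 0 0 0"

```text
clock: 37.15
tool_pos: [0.5677, 0.3529, 0.0633]
orientation: [-180.0, -0.0, 4.4]
force: [-2.8, 0.3, 6.6]
opening: 0.0216
gripper_force: 30.0
```

Request:
play_rows --pt "0 -0.15 0 0 0 0" --pt "0 -0.15 0 0 0 0" --pt "0 0 0 0 0 0" --pt "0 0 0 0 0 0"

```text
clock: 37.48
tool_pos: [0.5676, 0.3546, 0.0632]
orientation: [179.9, 0.0, 4.3]
force: [-1.1, -4.3, 7.4]
opening: 0.0223
gripper_force: 30.0
```

Request:
play_rows --pt "0 -0.1 0 0 0 0" --pt "0 0 0 0 0 0" --pt "0 0 0 0 0 0" --pt "0 0 0 0 0 0"

```text
clock: 37.82
tool_pos: [0.5676, 0.3546, 0.0632]
orientation: [179.9, 0.0, 4.3]
force: [0.1, -7.4, 8.6]
opening: 0.0218
gripper_force: 30.0
```

Request:
play_rows --pt "0 0.1 0 0 0 0" --pt "0 0 0 0 0 0" --pt "0 0 0 0 0 0" --pt "0 0 0 0 0 0" --pt "0 0 -4 0 0 0" --pt "0 0 -4 0 0 0" --pt "0 0 -3 0 0 0" --pt "0 4 0 0 0 0" --pt "0 4 0 0 0 0" --pt "0 4 0 0 0 0" --pt "0 4 0 0 0 0" --pt "0 4 0 0 0 0" --pt "0 4 0 0 0 0" --pt "0 0 0 0 0 0" --pt "0 0 0 0 0 0" --grip 5

```text
clock: 39.07
tool_pos: [0.5856, 0.114, 0.1726]
orientation: [-180.0, -0.0, 4.1]
force: [0.4, 0.4, -0.2]
opening: 0.0501
gripper_force: 0.0
```

```bash
cat >> h.py <<'E'
def mods():
    for c in('top','side'):
        s=snap(c);hsv=cv2.cvtColor(s['frame'],cv2.COLOR_RGB2HSV);m=cv2.inRange(hsv,np.array((13,80,130)),np.array((27,230,255)))
        n,l,st,cc=cv2.connectedComponentsWithStats(m)
        for i in range(1,n):
            x=w(s,cc[i],.034)[0]
            if 25<st[i,4]<200 and .35<x[0]<.75 and -.2<x[1]<.06:
                P=w(s,np.argwhere(l==i)[:,::-1],.034)[:,:2];r=cv2.minAreaRect((P*1000).astype(np.float32));d=np.linalg.svd(P-P.mean(0),full_matrices=False)[2][0]
                print(c,st[i,4],x.round(4),'rect',np.round(r[0]),np.round(r[1]),'yaw',round(np.degrees(np.arctan2(d[1],d[0]))%180,1))
        print(c,[(np.round(d['position'],3),round(d['score'],2)) for d in spot_point(c,'module1')])
E
python3 - <<'E'
from h import *
mods();go(.61,-.04,.1,4)
for c in('top','side'): print([(np.round(d['position'],3),round(d['score'],2)) for d in spot_point(c,'keeper_knob')])
E
```

```text
top 31 [ 0.6353 -0.1358  0.034 ] rect [ 635. -136.] [23. 10.] yaw 83.2
top 111 [0.6033 0.0489 0.034 ] rect [606.  47.] [30. 65.] yaw 103.8
top 26 [ 0.5385 -0.0661  0.034 ] rect [539. -67.] [26. 10.] yaw 98.5
top [(array([ 0.622, -0.136,  0.004]), 0.74), (array([ 0.602, -0.068,  0.005]), 0.63)]
side 80 [ 0.6056 -0.0673  0.034 ] rect [606. -66.] [28. 42.] yaw 1.1
side 92 [ 0.6211 -0.1319  0.034 ] rect [ 621. -132.] [30. 43.] yaw 175.9
side [(array([ 0.608, -0.07 ,  0.008]), 0.75), (array([ 0.622, -0.133,  0.003]), 0.63)]
t 39.3 at [0.5856 0.117  0.1725] [-180.    -0.     4.4] F [-0.9  0.2  0.7] op 0.0501 g 0
 turn toolz 0.39 then shift cm [ 1.34 15.83  7.25]
[(array([0.57 , 0.355, 0.059]), 0.83), (array([ 0.424, -0.262,  0.006]), 0.62)]
[(array([0.568, 0.354, 0.057]), 0.69)]
```

Request:
play_rows --pt "0 -4 0 0 0 0" --pt "0 -4 0 0 0 0" --pt "0 -4 0 0 0 0" --pt "0 -4 0 0 0 0" --pt "0 -4 0 0 0 0" --pt "0 0 0 0 0 0" --pt "0 0 0 0 0 0" --grip 4.6

```text
clock: 39.95
tool_pos: [0.5695, 0.3185, 0.1718]
orientation: [180.0, 0.0, 4.6]
force: [-0.0, -0.1, -0.1]
opening: 0.046
gripper_force: 0.0
```

```bash
cat >> h.py <<'E'
def mfit(p0,dims=None):
    for c in('top','side'):
        s=snap(c);hsv=cv2.cvtColor(s['frame'],cv2.COLOR_RGB2HSV);m=cv2.inRange(hsv,np.array((10,80,110)),np.array((27,230,255)))
        uv=px(s,[[p0[0],p0[1],.034]])[0];b=np.r_[uv-17,uv+17].astype(int)
        best=None
        for a,bb in((50,26),(46,26),(54,30),(46,30)):
            r=np.array([(-a,-bb),(a,-bb),(a,bb),(-a,bb)])/2000
            q,f=fit(s,m,lambda p:[(T(p,r),.034,255)],p0,b)
            if best is None or f<best[1]: best=(q,f,a,bb)
        print(c,best[0].round(4),round(best[1],1),best[2:])
E
python3 - <<'E'
from h import *
mods();mfit((.605,-.067,5));mfit((.6215,-.134,-4))
go(.605,-.067,.1,4)
E
```

```text
top 72 [ 0.6255 -0.1353  0.034 ] rect [ 625. -135.] [23. 31.] yaw 11.7
top 32 [ 0.6196 -0.0721  0.034 ] rect [620. -72.] [23. 10.] yaw 85.8
top [(array([ 0.604, -0.069,  0.006]), 0.62), (array([0.429, 0.131, 0.001]), 0.3)]
side 84 [ 0.6062 -0.0677  0.034 ] rect [606. -67.] [30. 42.] yaw 177.8
side 98 [ 0.6212 -0.1315  0.034 ] rect [ 621. -131.] [30. 44.] yaw 176.0
side [(array([ 0.618, -0.133,  0.001]), 0.65), (array([ 0.608, -0.07 ,  0.006]), 0.52), (array([ 0.335,  0.37 , -0.001]), 0.42)]
top [ 0.6136 -0.0732  7.2065] 72.4 (46, 26)
side [ 0.6059 -0.0667 -1.4741] 166.9 (46, 26)
top [ 0.6275 -0.134  -4.    ] 47.7 (46, 26)
side [ 0.6215 -0.1307 -3.7814] 59.8 (46, 30)
t 40.4 at [0.5707 0.3145 0.1728] [-180.    -0.     4.3] F [-0.5 -0.5 -0.1] op 0.0460 g 0
 turn toolz 0.26 then shift cm [ 0.76 38.29  7.28]
```

```bash
python3 - <<'E'
from h import *
go(.623,-.1345,.1,-4)
E
```

```text
t 40.4 at [0.5707 0.3145 0.1728] [-180.    -0.     4.3] F [-0.5 -0.5 -0.1] op 0.0460 g 0
 turn toolz 8.26 then shift cm [ 8.35 44.42  7.28]
```

Request:
play_rows --pt "0 0 0 0 0 4.2" --pt "0 0 0 0 0 4.1" --pt "0.64 3.42 0 0 0 0" --pt "0.64 3.42 0 0 0 0" --pt "0.64 3.42 0 0 0 0" --pt "0.64 3.42 0 0 0 0" --pt "0.64 3.42 0 0 0 0" --pt "0.64 3.42 0 0 0 0" --pt "0.64 3.42 0 0 0 0" --pt "0.64 3.42 0 0 0 0" --pt "0.64 3.42 0 0 0 0" --pt "0.64 3.42 0 0 0 0" --pt "0.64 3.42 0 0 0 0" --pt "0.64 3.42 0 0 0 0" --pt "0.64 3.42 0 0 0 0" --pt "0 0 3.5 0 0 0" --pt "0 0 3.5 0 0 0" --pt "0 0 0 0 0 0" --pt "0 0 0 0 0 0" --grip 4.4

```text
clock: 41.93
tool_pos: [0.6212, -0.1348, 0.1014]
orientation: [180.0, 0.2, -4.0]
force: [-0.2, 1.0, 1.1]
opening: 0.044
gripper_force: 0.0
```

```bash
python3 - <<'E'
from h import *
mods();mfit((.6212,-.132,-4))
go(.6225,-.1345,.027,-4)
E
```

```text
top 46 [ 0.6131 -0.1295  0.034 ] rect [ 613. -132.] [20. 27.] yaw 179.8
top 102 [ 0.6051 -0.0709  0.034 ] rect [604. -69.] [26. 41.] yaw 177.6
top [(array([0.456, 0.407, 0.   ]), 0.64), (array([ 0.623, -0.135,  0.002]), 0.59), (array([ 0.604, -0.069,  0.009]), 0.49), (array([ 0.452, -0.268,  0.002]), 0.15)]
side 94 [ 0.6055 -0.067   0.034 ] rect [606. -67.] [31. 42.] yaw 174.9
side 95 [ 0.6211 -0.1301  0.034 ] rect [ 621. -130.] [29. 44.] yaw 170.2
side [(array([ 0.62 , -0.133,  0.006]), 0.9), (array([ 0.606, -0.068,  0.004]), 0.83), (array([ 0.651, -0.095,  0.002]), 0.42)]
top [ 0.621  -0.1324 -5.9994] 84.8 (46, 26)
side [ 0.6198 -0.1293 -9.8819] 66.7 (46, 30)
t 42.2 at [ 0.6237 -0.1336  0.1046] [-180.    -0.2   -3.9] F [ 0.2  0.9 -0. ] op 0.0438 g 0
 turn toolz 0.07 then shift cm [-0.11  0.1   7.76]
```

Request:
play_rows --pt "0 0.1 2.5 0 0 0.8" --pt "0 0 2 0 0 0" --pt "0 0 1 0 0 0" --pt "0 0 0.7 0 0 0" --pt "0 0 0.7 0 0 0" --pt "0 0 0.7 0 0 0" --pt "0 0 0 0 0 0" --pt "0 0 0 0 0 0"

```text
clock: 42.9
tool_pos: [0.6227, -0.135, 0.0267]
orientation: [180.0, -0.0, -4.8]
force: [1.1, 0.2, 0.8]
opening: 0.0439
gripper_force: 0.0
```

Request:
play_rows --pt "0 0 0 0 0 0" --pt "0 0 0 0 0 0" --pt "0 0 0 0 0 0" --pt "0 0 0 0 0 0" --pt "0 0 0 0 0 0" --grip 3

```text
clock: 43.32
tool_pos: [0.623, -0.135, 0.0272]
orientation: [-180.0, -0.1, -4.8]
force: [-0.1, -0.9, 4.8]
opening: 0.0363
gripper_force: 29.5
```

Request:
play_rows --pt "0 0 -1 0 0 0" --pt "0 0 -2 0 0 0" --pt "0 0 -3 0 0 0" --pt "0 0 -3 0 0 0" --pt "0 0 -2 0 0 0" --pt "0 0 0 0 0 0" --pt "0 0 0 0 0 0"

```text
clock: 43.9
tool_pos: [0.623, -0.1349, 0.1384]
orientation: [-180.0, -0.2, -4.8]
force: [-0.3, 0.1, -2.7]
opening: 0.0363
gripper_force: 29.5
```

```bash
python3 - <<'E'
from h import *
go(.445,-.105,.13,-4)
E
```

```text
t 43.9 at [ 0.623  -0.1349  0.1384] [-180.    -0.2   -4.8] F [-0.3  0.1 -2.7] op 0.0363 g 29
 turn toolz -0.79 then shift cm [-17.96  -1.74   0.84]
```

Request:
play_rows --pt "-3.62 -0.6 0 0 0 0" --pt "-3.62 -0.6 0 0 0 0" --pt "-3.62 -0.6 0 0 0 0" --pt "-3.62 -0.6 0 0 0 0" --pt "-3.62 -0.6 0 0 0 0" --pt "0 0 0 0 0 0" --pt "0 0 3 0 0 0" --pt "0 0 3 0 0 0" --pt "0 0 2.5 0 0 0" --pt "0 0 1.5 0 0 0" --pt "0 0 0.8 0 0 0" --pt "0 0 0 0 0 0" --pt "0 0 0 0 0 0"

```text
clock: 44.98
tool_pos: [0.444, -0.0902, 0.0279]
orientation: [180.0, 0.1, -4.8]
force: [1.0, -0.0, -1.3]
opening: 0.0357
gripper_force: 29.7
```

Request:
play_rows --pt "0 0 0 0 0 0" --pt "0 0 0 0 0 0" --pt "0 0 0 0 0 0" --pt "0 0 -3 0 0 0" --pt "0 0 -4 0 0 0" --pt "0 0 -4 0 0 0" --pt "0 0 0 0 0 0" --pt "0 0 0 0 0 0" --grip 4.3

```text
clock: 45.65
tool_pos: [0.4464, -0.0897, 0.1415]
orientation: [-179.9, -0.4, -4.8]
force: [-0.3, -0.3, 0.0]
opening: 0.0431
gripper_force: 0.0
```

```bash
python3 - <<'E'
from h import *
mods();mfit((.605,-.069,-3))
go(.605,-.0685,.1,-3)
E
```

```text
top 48 [ 0.4295 -0.0882  0.034 ] rect [429. -88.] [22. 16.] yaw 86.8
top [(array([ 0.443, -0.09 ,  0.006]), 0.62), (array([ 0.602, -0.068,  0.005]), 0.58), (array([ 0.573, -0.482,  0.   ]), 0.32)]
side 96 [ 0.6053 -0.0673  0.034 ] rect [606. -67.] [31. 42.] yaw 175.0
side 121 [ 0.4407 -0.0856  0.034 ] rect [441. -86.] [31. 44.] yaw 176.8
side [(array([ 0.605, -0.071,  0.004]), 0.81), (array([ 0.44 , -0.091,  0.   ]), 0.56)]
top [ 0.605 -0.069 -3.   ] 92.3 (46, 26)
side [ 0.6067 -0.0664 -6.0967] 65.2 (46, 30)
t 46.0 at [ 0.444  -0.0902  0.1376] [ 1.8e+02  1.0e-01 -4.8e+00] F [-0.2  1.2 -1. ] op 0.0430 g 0
 turn toolz -1.79 then shift cm [15.97 -3.01  3.76]
```

Request:
play_rows --pt "3.97 -0.88 0 0 0 0" --pt "3.97 -0.88 0 0 0 0" --pt "3.97 -0.88 0 0 0 0" --pt "3.97 -0.88 0 0 0 0" --pt "0 0 0 0 0 0" --pt "0 0 3 0 0 0" --pt "0 0 3 0 0 0" --pt "0 0 2 0 0 0" --pt "0 0 1 0 0 0" --pt "0 0 1 0 0 0" --pt "0 0 1 0 0 0" --pt "0 0 0 0 0 0" --pt "0 0 0 0 0 0" --grip 5.6

```text
clock: 47.03
tool_pos: [0.6061, -0.0682, 0.0287]
orientation: [180.0, -0.0, -4.8]
force: [0.5, -0.2, 1.2]
opening: 0.0559
gripper_force: 0.0
```

Request:
play_rows --pt "0 0 0 0 0 0" --pt "0 0 0 0 0 0" --pt "0 0 0 0 0 0" --pt "0 0 0 0 0 0" --pt "0 0 0 0 0 0" --pt "0 0 0 0 0 0" --grip 3

```text
clock: 47.53
tool_pos: [0.6063, -0.0682, 0.0294]
orientation: [-180.0, -0.1, -4.8]
force: [-1.6, 0.4, 6.1]
opening: 0.0359
gripper_force: 30.0
```

Request:
play_rows --pt "0 0 -1 0 0 0" --pt "0 0 -2 0 0 0" --pt "0 0 -3 0 0 0" --pt "0 0 -3 0 0 0" --pt "0 0 -2 0 0 0" --pt "0 0 0 0 0 0" --pt "0 0 0 0 0 0"

```text
clock: 48.12
tool_pos: [0.6064, -0.068, 0.1403]
orientation: [-179.9, -0.2, -4.8]
force: [0.3, -0.1, -2.7]
opening: 0.0359
gripper_force: 30.0
```

```bash
python3 - <<'E'
from h import *
go(.445,-.012,.13,-4.8)
E
```

```text
t 48.1 at [ 0.6064 -0.068   0.1403] [-179.9   -0.2   -4.8] F [ 0.3 -0.1 -2.7] op 0.0359 g 30
 turn toolz 0.01 then shift cm [-16.55  -4.23   1.03]
```

Request:
play_rows --pt "-3.31 -0.85 0 0 0 0" --pt "-3.31 -0.85 0 0 0 0" --pt "-3.31 -0.85 0 0 0 0" --pt "-3.31 -0.85 0 0 0 0" --pt "-3.31 -0.85 0 0 0 0" --pt "0 0 0 0 0 0" --pt "0 0 3 0 0 0" --pt "0 0 3 0 0 0" --pt "0 0 2.5 0 0 0" --pt "0 0 1.5 0 0 0" --pt "0 0 0.8 0 0 0" --pt "0 0 0 0 0 0" --pt "0 0 0 0 0 0"

```text
clock: 49.2
tool_pos: [0.4437, -0.0123, 0.0298]
orientation: [179.9, 0.1, -4.8]
force: [-0.4, 1.0, -0.6]
opening: 0.0359
gripper_force: 30.0
```

Request:
play_rows --pt "0 0 0 0 0 0" --pt "0 0 0 0 0 0" --pt "0 0 0 0 0 0" --pt "0 0 -3 0 0 0" --pt "0 0 -4 0 0 0" --pt "0 0 -4 0 0 0" --pt "0 0 -4 0 0 0" --pt "0 -4 0 0 0 0" --pt "0 -4 0 0 0 0" --pt "0 -4 0 0 0 0" --pt "0 -4 0 0 0 0" --pt "0 -4 0 0 0 0" --pt "0 -4 0 0 0 0" --pt "0 -4 0 0 0 0" --pt "0 0 0 0 0 0" --pt "0 0 0 0 0 0" --pt "0 0 0 0 0 0" --grip 4.4

```text
clock: 50.62
tool_pos: [0.4673, 0.2669, 0.1804]
orientation: [180.0, 0.0, -4.7]
force: [-0.0, -0.6, 0.2]
opening: 0.0439
gripper_force: 0.0
```

```bash
python3 - <<'E'
from h import *
mods()
s=snap('top');blobs(s,(5,140,100),(17,255,255),15,.062)
for c in('top','side'):
  for n in('keeper_knob','cart1_grip','spool_red','spool_yellow','screwdriver','flux','jar'): print(c,n,[(np.round(d['position'],3),round(d['score'],2)) for d in spot_point(c,n)][:4])
go(.4,.2)
E
```

```text
top [(array([ 0.444, -0.091,  0.006]), 0.69), (array([0.645, 0.196, 0.06 ]), 0.45)]
side 86 [ 0.4421 -0.0091  0.034 ] rect [442.  -9.] [26. 42.] yaw 171.9
side 98 [ 0.4397 -0.0866  0.034 ] rect [440. -87.] [26. 42.] yaw 174.2
side [(array([ 0.441, -0.089,  0.004]), 0.85), (array([ 0.441, -0.012,  0.006]), 0.84)]
[285.8 112.3] 38 w [ 0.8617 -0.0519  0.062 ] rect [862. -52.] [13. 34.] 5.9
[352.4 220.3] 46 w [ 0.4787 -0.232   0.062 ] rect [ 480. -232.] [35. 13.] 85.7
[375.1 236.1] 46 w [ 0.4236 -0.2962  0.062 ] rect [ 424. -296.] [32. 13.] 85.7
[177.4 320.1] 54 w [0.2172 0.3196 0.062 ] rect [217. 320.] [33. 14.] 35.9
top keeper_knob []
top cart1_grip [(array([0.212, 0.321, 0.04 ]), 0.88), (array([ 0.42 , -0.297,  0.049]), 0.85), (array([ 0.864, -0.051,  0.048]), 0.68)]
top spool_red [(array([ 0.429,  0.134, -0.001]), 0.74)]
top spool_yellow [(array([ 0.336,  0.368, -0.   ]), 0.79), (array([ 0.674, -0.337, -0.001]), 0.19)]
top screwdriver []
top flux []
top jar [(array([0.456, 0.409, 0.003]), 0.78)]
side keeper_knob [(array([0.568, 0.355, 0.056]), 0.85)]
side cart1_grip [(array([ 0.858, -0.055,  0.043]), 0.74), (array([0.224, 0.323, 0.045]), 0.61), (array([0.672, 0.49 , 0.042]), 0.59), (array([ 0.421, -0.297,  0.047]), 0.58)]
side spool_red [(array([0.425, 0.291, 0.002]), 0.69), (array([0.428, 0.134, 0.002]), 0.55), (array([ 0.453, -0.268, -0.   ]), 0.17)]
side spool_yellow [(array([0.34 , 0.369, 0.002]), 0.53)]
side screwdriver [(array([0.427, 0.291, 0.002]), 0.62), (array([ 0.428, -0.261,  0.007]), 0.5), (array([0.334, 0.37 , 0.   ]), 0.21)]
side flux [(array([ 0.675, -0.336, -0.   ]), 0.59)]
side jar [(array([ 0.457,  0.404, -0.001]), 0.53)]
t 51.6 at [0.4678 0.2671 0.1805] [180.    0.   -4.8] F [-0.4  0.1 -0.3] op 0.0441 g 0
 turn toolz -0.0 then shift cm [-6.2   7.25  0.  ]
```

```bash
python3 -c "
from plant import *
print(close_job())"
```

```text
the job is handed in; nothing more can be done
None
```

The job is done and handed in at about 52 s: both relay cartridges lie flat in the blue tray's cutouts, the keeper is fully shut, and the two modules that were present are in the tote. When the grip slackened, cartridge 2 tilted, so I set it down on a clear spot of the bench to level it before placing it. The bystanders I re-checked (both spools, jar, flux bottle) had not moved; I did not re-check the screwdriver and meter at the end.

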